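# Nest the spacer collars on the slanted hook

## Robot

A 7-joint arm with a two-finger parallel gripper is mounted at the origin on a cart in front of the work surface, level with it; the furniture and walls round the work are solid. World frame = base frame: x ahead of the robot, y to its left, z up, the work surface at z = 0. Lengths are in m, angles in degrees, forces in N, time in s.
With the tool pointing down it reaches from about 0.4 to 0.875 m from the base axis. Payload 4.4 kg.
Tool frame: the origin (TCP) lies on the centre line of the jaws, within the pads' length; the fingertips stand 17 mm ahead of it and the grasp point (between the pads) lies 2 mm behind it; z points along the fingers, y is the line along which they close (so a half turn about z gives the same grasp; the last joint's range is limited). The gripper opens to 85 mm and grips with 20 to 120 N. Pads are 22 mm wide; open, the fingers measure 114 mm over their backs; the gripper's body (76 mm by 85 mm) begins 54 mm behind the grasp point. The pads swing forward as they close: fully open they stand 13 mm farther back than shut.
Start: joints at [67.334, 36.005, 2.206, 86.941, -1.547, 57.084, -1.146], TCP at [0.211, -0.615, 0.248] pointing down, gripper open.
Joint ranges: [-175.42, 175.42], [-21.48, 121.26], [-71.46, 75.88], [10.55, 141.38], [-63.04, 243.04], [13.31, 113.54], [-168.57, 168.57]. Speed limits (degrees/s): [147.25, 147.25, 180, 180, 180, 180, 180].

## Interface

Orientations are given as [roll, pitch, yaw] about the fixed x, y, z axes, in that order (R = Rz(yaw) Ry(pitch) Rx(roll)).
In Python, from bench import manip gives the robot as it stands. The module is installed in compiled form; this text tells all that it offers.
- The arm moves only by the tool send_rows, never from a script. Its argument "steps" is a list of rows, each a list of 7 numbers: the shift along the tool's x, y, z in mm, then the turn, a rotation vector about the tool's x, y, z in rad, then the opening in per cent of the stroke, from 0 (shut) to 100 (fully open). A call has exactly 10 rows; each row shifts and turns the commanded pose from where the row before left it, along the tool's axes as they then stand; what a row does not reach is not made up. A row lasts 1/8 s, in which the tool goes at most 62.5 mm and 10.7 degrees, less where a joint would pass 70% of its speed; a pose out of reach is approached as far as the arm can. A call is refused whole if a number of a shift passes 62.5 or a number of a turn 0.188, either way. A call with a gripper value outside its range is refused whole. The fingers move at their own pace and stop on an object; the grip force is fixed at half the most. Time passes only in rows, so rows that do not move let the fingers close, or fill a call up. It gives the time, the measured TCP pose, the force, the opening and the grip force at its end, in the units of the state.
- manip.read_state(): the state, without advancing time (a new reading comes with each control period).
- manip.capture(name): name is "scene" or "top" or "wrist"; returns the picture (400x640x3 uint8, red, green, blue); there is no depth.
- manip.camera_model(name): a dict with "fx", "fy", "cx", "cy" (pixels), "k1" (the pictures are not rectified: a ray, as slopes to the right and down, at radius r is drawn at 1 + k1 r^2 times it, then the intrinsics apply), "world_from_camera" (4x4, takes a point from camera to world coordinates). Camera axes: x right, y down, z forward; pixel columns grow to the right and rows downward; lengths in m; the calibration is good to about 2 mm. A picture is of the moment at which its call begins: read the wrist's pose just before it. camera_model takes no time and is no camera call; for the wrist camera it gives the pose at the moment of the call.
- manip.hand_in(): hands the job in; it is judged then, once.
The state is a dict: "time": time; "qpos": joint angles; "joint_vel": joint speeds; "tau": joint torques, N m; "tool_pos": TCP position; "ee_rot": TCP orientation; "wrist_force": force on the tool from outside, world axes, zero at the start; "torque": the same for the moment, N m; "finger_gap": finger opening in m; "finger_force": force on a finger pad.
Only numpy, scipy, OpenCV 4.12 (cv2) and the standard library are available. Lean on these libraries where they do the work, as an engineer would, in place of code of your own. Each camera call takes 0.05 s, during which the arm holds its last target. There are 200 camera calls.

## Task

Put the three stepped spacer collars away on the pin of the slanted storage hook, flange end first: the large steel one first, then the medium brass one, then the small red one. The pin rocks in its socket, so feel for its tip; push each collar fully home, so that the large one sits flat on the hook's round seat and each later one nests over the hub of the one before, before you fetch the next. Leave the oil bottle, the check weight and the brass bush standing where they are.

Things in the scene. Friction and masses are not known exactly. Their poses are not given: they have to be found in the camera images.
- hook: Slanted hook, fixed. Origin: centre of its round blue seat face (72 mm across), about 110 mm above the bench; z runs up along the mean line of its steel pin, which leans 35 deg from vertical, towards the robot and its right; y is level. On the seat a boss 48 mm across, 8 mm high, edge bevelled. Home z of the collar origins: large 0, medium 24, small 48 mm, each recess over the boss or hub below.
- hook_socket (a point): Where the pin leaves its black rubber socket, 8 mm from the seat on the hook's z axis. The pin, 16 mm thick, ends 78 mm from the seat, its last 8 mm tapered to 9 mm. It rocks stiffly about the seat's centre, up to 0.1 rad to each side about the hook's x and y, and stays where left: its tip is up to 8 mm off the z axis in x and in y. Some 2 to 3 N at the tip move it.
- hook_mouth (a point): Point on the hook's z axis 78 mm from the seat, the mean place of the pin's tip. No reading gives the true tip: see it, or feel for it with the collar, stopping at 5 N. A collar drops over when centred within 4 mm. A hung collar lets the pin keep most of its lean or sag to -x: feel again for the next. Radial play: recesses 2 mm, bores 1.5 mm; a collar may catch on an edge and need a wiggle.
- collar_large: Large steel-grey stepped spacer collar, loose, 33 mm tall, round 19 mm bore right through. Flange 68 mm across from 0 to 13 mm height, grip hub 42 mm across from 13 to 33 mm height; round recess in the underside 52 mm across, 9 mm deep. Origin: centre of the underside, z up through the bore to the hub. Starts flange down on the bench; its yaw does not matter.
- collar_medium: Medium brass-yellow stepped spacer collar, loose, 33 mm tall, round 19 mm bore right through. Flange 58 mm across from 0 to 13 mm height, grip hub 34 mm across from 13 to 33 mm height; round recess in the underside 46 mm across, 9 mm deep. Origin: centre of the underside, z up through the bore to the hub. Starts flange down on the bench; its yaw does not matter.
- collar_small: Small red plastic stepped spacer collar, loose, 33 mm tall, round 19 mm bore right through. Flange 50 mm across from 0 to 13 mm height, grip hub 26 mm across from 13 to 33 mm height; round recess in the underside 38 mm across, 9 mm deep. Origin: centre of the underside, z up through the bore to the hub. Starts flange down on the bench; its yaw does not matter.
- oiler: Bystander: orange-brown oil bottle with a red spout, 45 mm diameter, 135 mm tall, standing beside the hook. Origin: centre of its underside.
- check_weight: Bystander: chrome check weight with knob, 31 mm diameter, 52 mm tall, standing beside the hook. Origin: centre of its underside.
- brass_bush: Bystander: turned brass bush with a flange, 36 mm diameter, 32 mm tall, standing beside the hook. Origin: centre of its underside.
There are look-alikes about, which are no part of the job. Of the things that look like the collar_small, take the one that is farthest to the robot's right at the start.

How it is judged (in metres and radians):
On the way, in this order (a step that is already met when the one before it is completed fails the run):
1. the large collar is fully home on the hook's seat, the others not yet on the hook (z of collar_large in the frame of hook between -0.004 and 0.0035 m and x of collar_large in the frame of hook between -0.0035 and 0.0035 m and y of collar_large in the frame of hook between -0.0035 and 0.0035 m and angle between the z axis of collar_large and the z axis of hook, either way round below 0.12 rad and distance between each of collar_medium, collar_small and hook above 0.1 m), for 0.2 s.
2. the medium collar is fully home over the large one's hub, the small one not yet on the hook (z of collar_large in the frame of hook between -0.004 and 0.0035 m and x of collar_large in the frame of hook between -0.0035 and 0.0035 m and y of collar_large in the frame of hook between -0.0035 and 0.0035 m and angle between the z axis of each of collar_large, collar_medium and the z axis of hook, either way round below 0.12 rad and z of collar_medium in the frame of hook between 0.0195 and 0.027 m and x of collar_medium in the frame of hook between -0.0055 and 0.0055 m and y of collar_medium in the frame of hook between -0.0055 and 0.0055 m and distance between collar_small and hook above 0.1 m), for 0.2 s.
At the end, for the whole second after the job is handed in: All three collars rest on the pin in the order large, medium, small, flange towards the seat, each within 3.5 mm of its home position along the pin, within 3.5, 5.5 and 7.5 mm of the hook's axis in x and in y (large, medium, small), and square to it within 0.12 rad, released and at rest (z of collar_large in the frame of hook between -0.004 and 0.0035 m and x of collar_large in the frame of hook between -0.0035 and 0.0035 m and y of collar_large in the frame of hook between -0.0035 and 0.0035 m and angle between the z axis of each of collar_large, collar_medium, collar_small and the z axis of hook, either way round below 0.12 rad and z of collar_medium in the frame of hook between 0.0195 and 0.027 m and x of collar_medium in the frame of hook between -0.0055 and 0.0055 m and y of collar_medium in the frame of hook between -0.0055 and 0.0055 m and z of collar_small in the frame of hook between 0.0435 and 0.051 m and x of collar_small in the frame of hook between -0.0075 and 0.0075 m and y of collar_small in the frame of hook between -0.0075 and 0.0075 m and linear speed of each of collar_large, collar_medium, collar_small below 0.02 m/s); the robot touches nothing.
It fails at once if the oil bottle is shifted more than 25 mm or tipped over (distance of oiler from where it was at the start of the episode above 0.025 m or angle between oiler's own z axis and vertical above 0.4 rad).
It fails at once if the check weight is shifted more than 25 mm or tipped over (distance of check_weight from where it was at the start of the episode above 0.025 m or angle between check_weight's own z axis and vertical above 0.4 rad).
It fails at once if the brass bush is shifted more than 25 mm or tipped over (distance of brass_bush from where it was at the start of the episode above 0.025 m or angle between brass_bush's own z axis and vertical above 0.4 rad).
It also fails if it takes over 72 s, if anything falls off the work surface, if the arm or the gripper's body presses on something with over 40 N, if the wrist force passes 120 N, or if a joint passes its speed limit or range.

## Working session

There is one attempt and no reset: what is moved stays moved. The work goes in short steps, Python scripts to look and compute and a tool call to move; the robot and the scene stay as the last step left them, time stands still between calls to the robot, and variables do not carry over. Pictures are saved under pics/ and viewed, at most 10 in all, crops included, and the job is handed in when it is done.

Besides the shell and the picture viewer there is one more tool, called after "Request:" in YAML: its name, and indented under it one key for each argument. send_rows: Moves the arm, as the interface text tells. Its arguments: {"type":"object","properties":{"steps":{"type":"array"}},"required":["steps"]}

```bash
mkdir -p pics
cat > h.py <<'E'
import numpy as np,cv2
from bench import manip
from scipy.spatial.transform import Rotation as R
def ray(m,px):
    K=np.array([[m['fx'],0,m['cx']],[0,m['fy'],m['cy']],[0,0,1.]])
    u=cv2.undistortPoints(np.array(px,float).reshape(-1,1,2),K,np.array([m['k1'],0,0,0,0.])).reshape(-1,2)
    T=np.array(m['world_from_camera']); d=np.c_[u,np.ones(len(u))]@T[:3,:3].T
    return T[:3,3],d/np.linalg.norm(d,axis=1)[:,None]
def onz(m,px,z):
    o,d=ray(m,px); return o+d*((z-o[2])/d[:,2])[:,None]
def tri(m1,p1,m2,p2):
    o1,d1=ray(m1,[p1]);o2,d2=ray(m2,[p2]);d1=d1[0];d2=d2[0]
    s=np.linalg.lstsq(np.c_[d1,-d2],o2-o1,rcond=None)[0]
    a=o1+s[0]*d1;b=o2+s[1]*d2
    return (a+b)/2,np.linalg.norm(a-b)
def proj(m,P):
    T=np.array(m['world_from_camera']); p=(np.atleast_2d(P)-T[:3,3])@T[:3,:3]
    u=p[:,:2]/p[:,2:]; u=u*(1+m['k1']*(u**2).sum(1))[:,None]
    return u*[m['fx'],m['fy']]+[m['cx'],m['cy']]
def pose():
    s=manip.read_state(); return s,np.array(s['tool_pos']),R.from_euler('xyz',s['ee_rot'],degrees=True)
def delta(p,r,P,Rt):
    "tool-axis shift mm, rotvec to reach P,Rt"
    return np.round(r.inv().apply(P-p)*1000,1),np.round((r.inv()*Rt).as_rotvec(),3)
E
python3 - <<'E'
from h import *
for n in('scene','top'):
    im=manip.capture(n); cv2.imwrite(f'pics/{n}0.png',im[:,:,::-1]); m=manip.camera_model(n); np.set_printoptions(precision=3,suppress=True); print(n,m)
s=manip.read_state();print(s)
E
```

```text
scene {'fx': 393.8189018401185, 'fy': 393.8189018401185, 'cx': 321.2389412358141, 'cy': 199.8656387714908, 'k1': -0.07398834980527777, 'world_from_camera': array([[-0.741, -0.444,  0.503,  0.02 ],
       [-0.671,  0.511, -0.537,  0.618],
       [-0.018, -0.736, -0.677,  0.839],
       [ 0.   ,  0.   ,  0.   ,  1.   ]])}
top {'fx': 367.9569001118863, 'fy': 367.9569001118863, 'cx': 327.58883361280874, 'cy': 192.5535021479701, 'k1': -0.08599585498040947, 'world_from_camera': array([[-0.018, -0.995,  0.093,  0.43 ],
       [-1.   ,  0.02 ,  0.021,  0.048],
       [-0.023, -0.093, -0.995,  1.248],
       [ 0.   ,  0.   ,  0.   ,  1.   ]])}
{'time': 0.1, 'qpos': array([67.334, 36.051,  2.205, 86.99 , -1.547, 57.081, -1.145]), 'joint_vel': array([-0.022, -0.139, -0.085, -0.182,  0.098, -0.014,  0.109]), 'tau': array([  0.003, -56.453,   1.23 , -19.397,   0.011,   0.005,   0.   ]), 'tool_pos': array([ 0.21 , -0.614,  0.248]), 'ee_rot': array([-179.907,    0.002,   18.894]), 'wrist_force': array([ 0.506,  0.519, -0.267]), 'torque': array([-0.044, -0.026,  0.045]), 'finger_force': 0.0, 'finger_gap': 0.08519279191286822}
```

View pics/scene0.png

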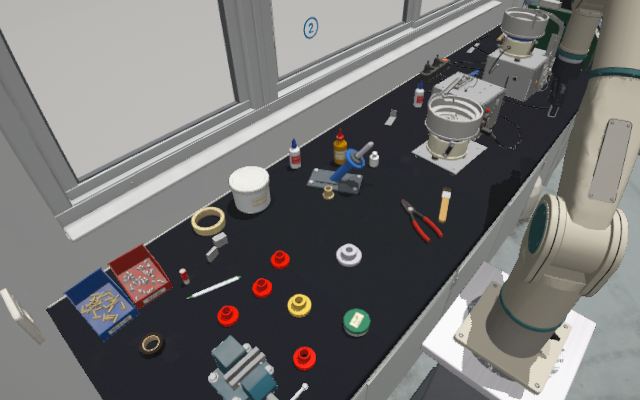

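View pics/top0.png

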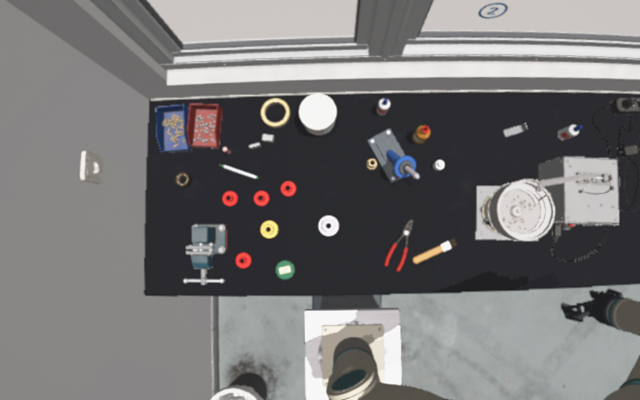

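Top view: large collar (329,226), medium (270,229), reds at (230,198), (262,198), (288,188) and (244,260). The rightmost red is (288,188). Hook seat is near (404,166) and the pin tip near (418,176). Next I measure these.

Run:
```python
from h import *
np.set_printoptions(precision=4,suppress=True)
M={n:manip.camera_model(n) for n in('scene','top')}
I={n:cv2.imread(f'pics/{n}0.png') for n in M}
def blob(n,box,f):
    x0,y0,x1,y1=box; c=I[n][y0:y1,x0:x1]; h=cv2.cvtColor(c,cv2.COLOR_BGR2HSV).astype(int)
    k=f(h[...,0],h[...,1],h[...,2]).astype(np.uint8)
    N,l,st,ce=cv2.connectedComponentsWithStats(k); i=1+np.argmax(st[1:,4])
    cs=cv2.findContours((l==i).astype(np.uint8),cv2.RETR_EXTERNAL,cv2.CHAIN_APPROX_NONE)[0][0]
    e=cv2.fitEllipse(cs); return (e[0][0]+x0,e[0][1]+y0),e[1],st[i,4]
red=lambda h,s,v:((h<8)|(h>172))&(s>120)&(v>50)
yel=lambda h,s,v:(h>18)&(h<35)&(s>90)&(v>60)
gry=lambda h,s,v:(s<60)&(v>80)
blu=lambda h,s,v:(h>100)&(h<125)&(s>110)&(v>40)
T={'large':((312,210,346,242),gry),'medium':((255,215,285,245),yel),'small':((278,178,300,198),red),'red2':((252,188,272,208),red),'red3':((218,188,240,210),red),'red4':((232,248,256,272),red)}
S={'large':((330,238,366,270),gry),'medium':((284,288,316,322),yel),'small':((268,245,294,270),red)}
for k,(b,f) in T.items():
    c,a,n=blob('top',b,f); print('top',k,np.round(c,1),np.round(a,1),n,onz(M['top'],[c],.010)[0])
for k,(b,f) in S.items():
    c,a,n=blob('scene',b,f); print('scene',k,np.round(c,1),onz(M['scene'],[c],.010)[0])
bs=blob('scene',(325,135,385,190),blu);bt=blob('top',(375,140,425,190),blu);print(bs,bt)
a=cv2.resize(I['scene'][130:200,310:390],None,fx=6,fy=6,interpolation=2);b=cv2.resize(I['top'][125:195,360:450],None,fx=6,fy=6,interpolation=2)
cv2.imwrite('pics/hook.png',np.hstack([a[:,:400],b[:,:400]]) if 0 else np.hstack([cv2.resize(I['scene'][130:200,320:385],None,fx=6,fy=6,interpolation=2),cv2.resize(I['top'][125:195,365:430],None,fx=6,fy=6,interpolation=2)]))
```

```text
top large [328.3 225.4] [21.3 21.4] 378 [0.4355 0.0737 0.01  ]
top medium [269. 229.] [18.1 18.5] 280 [0.4268 0.2737 0.01  ]
top small [288.  188.2] [16.  16.1] 220 [0.5636 0.2081 0.01  ]
top red2 [261.2 197.9] [15.9 16.3] 221 [0.5324 0.3001 0.01  ]
top red3 [229.7 198.1] [15.9 16.4] 225 [0.5338 0.4086 0.01  ]
top red4 [243.  259.9] [16.4 16.7] 236 [0.3242 0.3628 0.01  ]
scene large [348.4 254.8] [0.4336 0.0738 0.01  ]
scene medium [298.9 305.4] [0.4235 0.2748 0.01  ]
scene small [279.7 259.6] [0.5613 0.2081 0.01  ]
((349.0999641418457, 163.6104221343994), (20.089256286621094, 41.53264617919922), np.int32(383)) ((402.23681449890137, 164.02263259887695), (20.1947021484375, 32.65641784667969), np.int32(323))
```

View pics/hook.png

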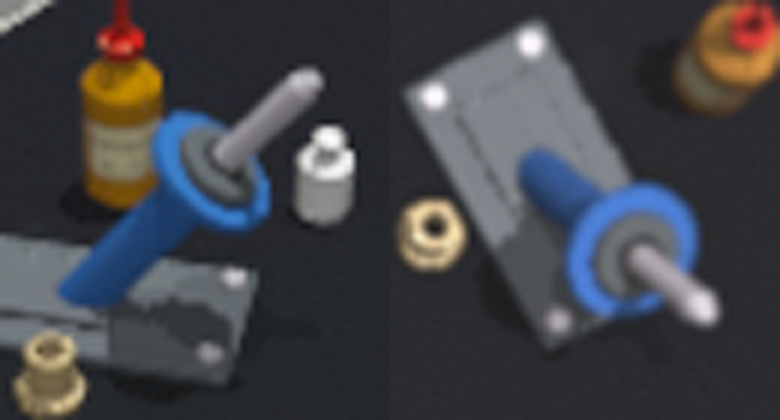

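Left panel (scene) shows the seat ring centred near (354.8,157.9) and the tip near (371,142). Right panel (top) shows the seat at (404.9,166.3), the tip at (417.4,175.8), and the bush, bottle and weight around them.

Run:
```python
from h import *
np.set_printoptions(precision=4,suppress=True)
s,t,w=[manip.camera_model(n) for n in('scene','top','wrist')]
S,e=tri(s,(354.8,157.9),t,(404.9,166.3));print('seat',S,e)
P,e=tri(s,(371,142.3),t,(417.4,175.8));print('tip',P,e,P-S,np.linalg.norm(P-S))
d=(P-S)/np.linalg.norm(P-S);print(np.degrees(np.arccos(d[2])),np.degrees(np.arctan2(d[1],d[0])))
b=onz(t,[(372.1,140.8),(392.6,177.9),(387.9,131.6)],.012);print('bolts',b)
v=b[1]-b[0];print('plate az',np.degrees(np.arctan2(v[1],v[0])))
v=S-onz(t,[(365+140/6,125+165/6)],.02)[0];print('post',v,np.degrees(np.arctan2(v[1],v[0])))
for n,p,z in(('oil',(365+(735-390)/6,125+50/6),.1),('bush',(365+42/6,125+232/6),.02),('wt',(439,165),.04)):print(n,onz(t,[p],z))
_,p,r=pose();T=w['world_from_camera'];print('cam in tool',r.inv().apply(T[:3,3]-p),(r.inv()*R.from_matrix(T[:3,:3])).as_matrix(),w['fx'])
```

```text
seat [ 0.6137 -0.1719  0.1089] 0.0016476305675632225
tip [ 0.5743 -0.1957  0.1722] 0.0018539739266096459 [-0.0394 -0.0237  0.0633] 0.07822055473924484
35.978622985360396 -148.92976547547585
bolts [[ 0.7205 -0.0815  0.012 ]
 [ 0.5912 -0.1468  0.012 ]
 [ 0.7516 -0.1368  0.012 ]]
plate az -153.1859838332038
post [-0.0634 -0.0376  0.0889] -149.319509157635
oil [[ 0.7211 -0.234   0.1   ]]
bush [[ 0.64   -0.0778  0.02  ]]
wt [[ 0.6278 -0.2988  0.04  ]]
cam in tool [ 0.0794  0.0005 -0.1246] [[-0.0001 -0.9499 -0.3126]
 [ 1.     -0.0006  0.0014]
 [-0.0015 -0.3126  0.9499]] 307.2425231539855
```

```bash
cat >> h.py <<'E'
from scipy.linalg import expm,logm
def H(p,r):
    T=np.eye(4);T[:3,:3]=r.as_matrix();T[:3,3]=p;return T
def plan(P,Rt,n,frm=None):
    "identical rows: n rows from current (or frm) to target"
    if frm is None: _,p,r=pose(); frm=(p,r)
    D=np.real(expm(logm(np.linalg.inv(H(*frm))@H(P,Rt))/n))
    print(n,'rows',np.round(D[:3,3]*1000,1),np.round(R.from_matrix(D[:3,:3]).as_rotvec(),4))
S0=np.array([.6137,-.1719,.1089]);AZ=-150.
def hook():
    "rotation of hook frame; tool rotation at hook"
    a=np.radians(AZ);z=np.array([np.sin(.6109)*np.cos(a),np.sin(.6109)*np.sin(a),np.cos(.6109)])
    y=np.cross(z,[0,0,1]) ;y/=np.linalg.norm(y); x=np.cross(y,z)
    return np.c_[x,y,z],R.from_euler('xyz',[180,-35,AZ+180],degrees=True)
E
python3 - <<'E'
from h import *
Hh,Rt=hook();print(Hh,Rt.as_matrix())
plan(S0+Hh[:,2]*.15,Rt,10)
E
```

```text
[[ 0.70938921 -0.5        -0.49675642]
 [ 0.40956605  0.8660254  -0.28680246]
 [ 0.57360491  0.          0.81913211]] [[ 7.09406480e-01  5.00000000e-01  4.96731765e-01]
 [ 4.09576022e-01 -8.66025404e-01  2.86788218e-01]
 [ 5.73576436e-01  8.32667268e-17 -8.19152044e-01]]
10 rows [ 44.8 -23.2  14.6] [ 0.0058  0.0609 -0.0188]
```

Request:
send_rows:
  steps:
    - [44.8,-23.2,14.6,0.0058,0.0609,-0.0188,100]
    - [44.8,-23.2,14.6,0.0058,0.0609,-0.0188,100]
    - [44.8,-23.2,14.6,0.0058,0.0609,-0.0188,100]
    - [44.8,-23.2,14.6,0.0058,0.0609,-0.0188,100]
    - [44.8,-23.2,14.6,0.0058,0.0609,-0.0188,100]
    - [44.8,-23.2,14.6,0.0058,0.0609,-0.0188,100]
    - [44.8,-23.2,14.6,0.0058,0.0609,-0.0188,100]
    - [44.8,-23.2,14.6,0.0058,0.0609,-0.0188,100]
    - [44.8,-23.2,14.6,0.0058,0.0609,-0.0188,100]
    - [44.8,-23.2,14.6,0.0058,0.0609,-0.0188,100]

```text
time: 1.35
tool_pos: [0.5404, -0.2141, 0.2319]
ee_rot: [179.9, -35.1, 30.1]
wrist_force: [0.8, 0.6, 0.2]
finger_gap: 0.0853
finger_force: 0.0
```

Run:
```python
from h import *
np.set_printoptions(precision=4,suppress=True)
s,p,r=pose();m=manip.camera_model('wrist');im=manip.capture('wrist');print(s['time'],p,s['ee_rot'],s['qpos'],S0+hook()[0][:,2]*.15)
cv2.imwrite('pics/w1.png',im[:,:,::-1]);np.save('w1.npy',m,allow_pickle=True)
```

```text
1.35 [ 0.5404 -0.2141  0.2319] [179.9378 -35.0774  30.0504] [ 59.8697  32.915  -34.4825 116.4293 -35.8663  22.1647   4.5459] [ 0.5392 -0.2149  0.2318]
```

View pics/w1.png

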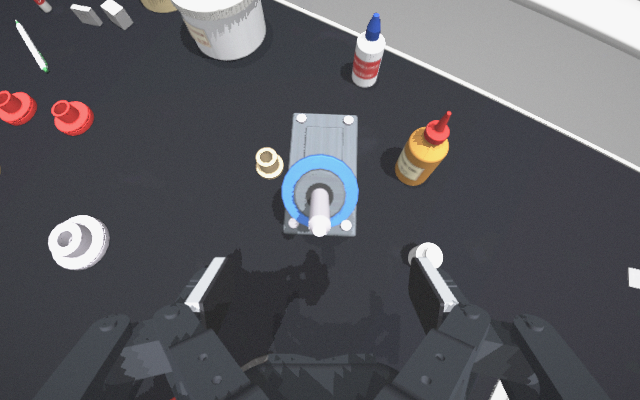

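Ring centred near (320,190), pin tip near (320,227), fingers at the bottom. Plate is almost vertical in the picture, so the azimuth estimate is good.

```bash
cat > ring.py <<'E'
from h import *
np.set_printoptions(precision=4,suppress=True)
im=cv2.imread('pics/w1.png');m=np.load('w1.npy',allow_pickle=True).item()
h=cv2.cvtColor(im,cv2.COLOR_BGR2HSV).astype(int)
k=((h[...,0]>98)&(h[...,0]<125)&(h[...,1]>110)&(h[...,2]>90)).astype(np.uint8);k[:150]=0;k[250:]=0
cs=max(cv2.findContours(k,cv2.RETR_EXTERNAL,cv2.CHAIN_APPROX_NONE)[0],key=cv2.contourArea);hu=cv2.convexHull(cs).reshape(-1,2)
Hh,Rt=hook();n=Hh[:,2]
o,d=ray(m,hu)
for z in(.1069,.1089,.1109):
    S=S0.copy();S[2]=z
    X=o+d*(((S-o)@n)/(d@n))[:,None]; q=(X-S)@Hh[:,:2]
    e=cv2.fitEllipse((q*1000).astype(np.float32));print(z,e,'centre world',S+Hh[:,:2]@np.array(e[0])/1000)
print('ellipse px',cv2.fitEllipse(hu))
h2=(h[...,1]<60)&(h[...,2]>150);h2[:185]=0;h2[240:]=0;h2[:,:300]=0;h2[:,340:]=0
k2=h2.astype(np.uint8);c2=max(cv2.findContours(k2,0,1)[0],key=cv2.contourArea);print(cv2.minAreaRect(c2),c2[:,0].max(0))
for y in range(192,240,4):
    xs=np.where(h2[y])[0];print(y,xs.min() if len(xs) else 0,xs.max() if len(xs) else 0)
E
python3 ring.py
```

```text
0.1069 ((-2.8283047676086426, 0.7466021776199341), (72.43811798095703, 72.7638931274414), 170.8876953125) centre world [ 0.6113 -0.1724  0.1053]
0.1089 ((-3.4779722690582275, 0.7413727045059204), (72.00891876220703, 72.33277130126953), 170.88768005371094) centre world [ 0.6109 -0.1727  0.1069]
0.1109 ((-4.127639293670654, 0.7361422181129456), (71.57972717285156, 71.90164947509766), 170.88778686523438) centre world [ 0.6104 -0.173   0.1085]
ellipse px ((319.4145202636719, 190.9615020751953), (73.81355285644531, 77.36466979980469), 91.3541259765625)
((323.5, 210.5), (51.0, 31.0), 90.0) [339 236]
192 300 339
196 300 339
200 300 339
204 300 339
208 300 339
212 310 337
216 310 330
220 309 329
224 308 330
228 308 339
232 302 339
236 317 322
```

Run:
```python
from h import *
np.set_printoptions(precision=4,suppress=True)
m=np.load('w1.npy',allow_pickle=True).item();Hh,Rt=hook();S=np.array([.6106,-.1728,.1080])
for dx in(-.008,-.004,0,.004,.008):
  th=np.linspace(0,6.28,60);o=[]
  for z,rr in((.078,.0045),(.070,.008)):
    P=S+(np.c_[rr*np.cos(th)+dx*z/.078,rr*np.sin(th),0*th+z])@Hh.T
    q=proj(m,P);o+=[q.min(0),q.max(0)]
  print(dx,np.array(o).ravel())
print(proj(m,S+[[0,0,.0]]@Hh.T))
im=cv2.imread('pics/w1.png')
cv2.imwrite('pics/c1.png',cv2.resize(im[145:245,270:370],None,fx=6,fy=6,interpolation=2))
print('large',onz(m,[(78,242)],.02))
```

```text
-0.008 [312.5921 229.8028 325.4717 241.5478 308.0087 219.6931 330.1478 240.0229]
-0.004 [312.5494 224.4753 325.5066 236.3641 307.9481 214.997  330.2023 235.5411]
0 [312.5065 219.0826 325.5418 231.1169 307.8872 210.2514 330.2571 231.012 ]
0.004 [312.4633 213.6239 325.5773 225.8054 307.8259 205.456  330.3123 226.4352]
0.008 [312.4198 208.0986 325.6131 220.429  307.7643 200.6102 330.3678 221.8101]
[[319.3899 192.3128]]
large [[0.435  0.0628 0.02  ]]
```

View pics/c1.png

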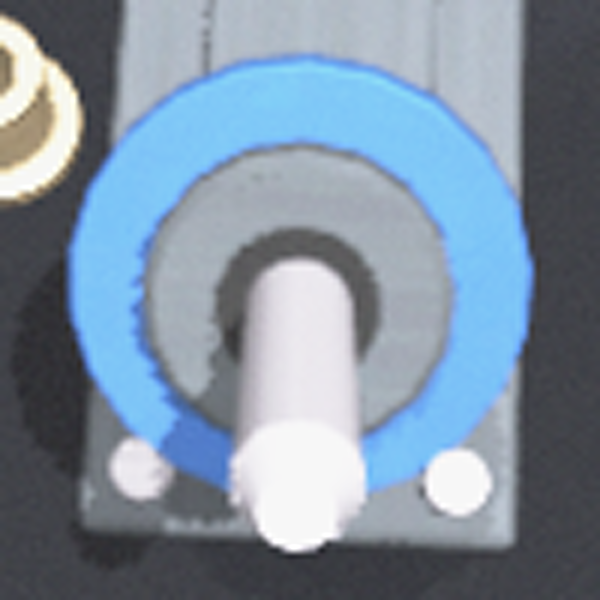

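Crop shows the tip disc at about (319.6, 231) px, reaching down to row 236.7. That puts the tip at about -4 mm in hook x and 0 in y. Next the large collar.

```bash
sed -i 's/^S0=.*;AZ/S0=np.array([.6106,-.1728,.1080]);AZ/' h.py
cat >> h.py <<'E'
def down(yaw): return R.from_euler('xyz',[180,0,yaw],degrees=True)
E
python3 -c "
from h import *
plan(np.array([.4345,.0738,.15]),down(30),8)"
```

```text
8 rows [  2.2 -37.1  12.1] [-0.0007 -0.0772  0.0011]
```

Request:
send_rows:
  steps:
    - [2.2,-37.1,12.1,-0.0007,-0.0772,0.0011,100]
    - [2.2,-37.1,12.1,-0.0007,-0.0772,0.0011,100]
    - [2.2,-37.1,12.1,-0.0007,-0.0772,0.0011,100]
    - [2.2,-37.1,12.1,-0.0007,-0.0772,0.0011,100]
    - [2.2,-37.1,12.1,-0.0007,-0.0772,0.0011,100]
    - [2.2,-37.1,12.1,-0.0007,-0.0772,0.0011,100]
    - [2.2,-37.1,12.1,-0.0007,-0.0772,0.0011,100]
    - [2.2,-37.1,12.1,-0.0007,-0.0772,0.0011,100]
    - [0,0,0,0,0,0,100]
    - [0,0,0,0,0,0,100]

```text
time: 2.65
tool_pos: [0.4346, 0.0654, 0.1472]
ee_rot: [179.7, 0.4, 29.4]
wrist_force: [0.2, 0.2, -0.4]
finger_gap: 0.085
finger_force: 0.0
```

```bash
cat > look.py <<'E'
import sys
from h import *
np.set_printoptions(precision=4,suppress=True)
# usage: look.py name kind topdia
def mask(im,kind):
    h=cv2.cvtColor(im,cv2.COLOR_BGR2HSV).astype(int);a,b,c=h[...,0],h[...,1],h[...,2]
    return {'large':(b<45)&(c>110),'medium':(a>18)&(a<36)&(b>80)&(c>70),'small':((a<8)|(a>172))&(b>110)&(c>60)}[kind].astype(np.uint8)
name,kind=sys.argv[1:3]
s,p,r=pose();m=manip.camera_model('wrist');im=manip.capture('wrist')[:,:,::-1].copy();cv2.imwrite(f'pics/{name}.png',im)
print(p,s['ee_rot'],s['wrist_force'])
k=mask(im,kind);ex=proj(m,np.append(p[:2],.013))[0];print('expect',ex)
cs=[c for c in cv2.findContours(k,cv2.RETR_EXTERNAL,cv2.CHAIN_APPROX_NONE)[0] if cv2.contourArea(c)>800]
c=min(cs,key=lambda c:np.linalg.norm(c.reshape(-1,2).mean(0)-ex));q=cv2.convexHull(c).reshape(-1,2)
X=onz(m,q,.013)[:,:2]
e=cv2.fitEllipse((X*1000).astype(np.float32));print('flange top fit mm',e)
c,rad=cv2.minEnclosingCircle((X*1000).astype(np.float32));print('encl',c,rad)
E
python3 look.py l1 large
```

```text
[0.4346 0.0654 0.1472] [179.7486   0.3849  29.4215] [ 0.2104  0.243  -0.3896]
expect [319.5974 191.721 ]
flange top fit mm ((433.2595520019531, 72.66329956054688), (67.42339324951172, 68.7832260131836), 108.94863891601562)
encl (433.309326171875, 72.97998809814453) 34.4753303527832
```

View pics/l1.png

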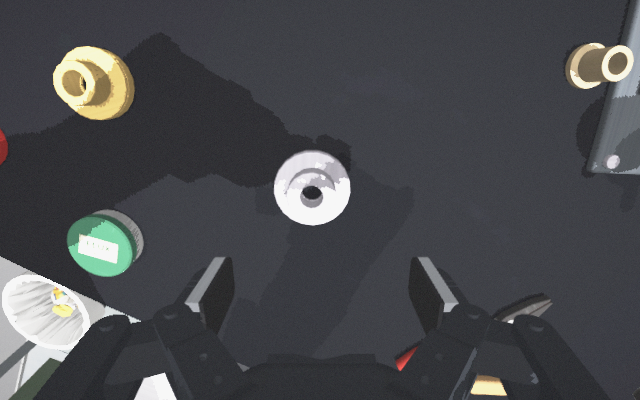

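Collar at (312,187), a clean 68 mm fit centred at (0.4333, 0.0728). Descending.

```bash
python3 -c "
from h import *
plan(np.array([.4333,.0728,.0325]),down(29.4),4)"
```

```text
4 rows [ 0.8 -2.  28.7] [ 0.0011  0.0016 -0.0004]
```

Request:
send_rows:
  steps:
    - [0.8,-2,28.7,0.0011,0.0016,0,100]
    - [0.8,-2,28.7,0.0011,0.0016,0,100]
    - [0.8,-2,28.7,0.0011,0.0016,0,100]
    - [0.8,-2,28.7,0.0011,0.0016,0,100]
    - [0,0,0,0,0,0,20]
    - [0,0,0,0,0,0,20]
    - [0,0,0,0,0,0,20]
    - [0,0,0,0,0,0,20]
    - [0,0,0,0,0,0,20]
    - [0,0,0,0,0,0,20]

```text
time: 3.95
tool_pos: [0.4314, 0.0738, 0.0479]
ee_rot: [-179.6, 0.2, 29.3]
wrist_force: [-1.4, -2.1, 8.6]
finger_gap: 0.0356
finger_force: 58.8
```

Run:
```python
from h import *
s,p,r=pose();print(s['time'],p,s['ee_rot'],s['finger_gap'],s['finger_force'],s['wrist_force'])
plan(np.array([.45,.02,.22]),down(29.4),4)
Hh,Rt=hook()
q=S0+Hh@np.array([-.004,0,.078+.035+.032])
print(q);plan(q,Rt,9,(np.array([.45,.02,.22]),down(29.4)))
```

```text
3.95 [0.43140456 0.07379438 0.04788681] [-179.56884348    0.2410978    29.31717606] 0.03558873925567402 58.83149836721714 [-1.40412479 -2.11234568  8.64907897]
4 rows [ -2.7  13.8 -43.1] [-0.0019  0.0011 -0.0004]
[ 0.53573276 -0.21602462  0.22447974]
9 rows [-4.5 27.5 -1.8] [ 0.0004  0.0679 -0.0011]
```

The descent fell 15 mm short (joint-speed limit), so the grip is only on the hub's edge. Reopening to go lower.

Request:
send_rows:
  steps:
    - [0,0,0,0,0,0,100]
    - [0,0,0,0,0,0,100]
    - [0,0,0,0,0,0,100]
    - [0,0,0,0,0,0,100]
    - [0,0,0,0,0,0,100]
    - [0,0,0,0,0,0,100]
    - [0,0,0,0,0,0,100]
    - [0,0,0,0,0,0,100]
    - [0,0,0,0,0,0,100]
    - [0,0,0,0,0,0,100]

```text
time: 5.2
tool_pos: [0.4304, 0.0747, 0.0463]
ee_rot: [-179.5, 0.4, 29.4]
wrist_force: [-0.2, -0.9, 0.6]
finger_gap: 0.0856
finger_force: 0.0
```

```bash
python3 look.py l2 large
python3 - <<'E'
from h import *
s,p,r=pose();print(s['qpos'],s['finger_gap'],s['wrist_force'])
plan(np.array([.4333,.0728,.033]),down(29.4),4)
E
```

```text
[0.4304 0.0747 0.0463] [-179.4796    0.3941   29.3839] [-0.2279 -0.8954  0.6123]
expect [320.5781 244.2171]
flange top fit mm ((432.9971923828125, 74.50627899169922), (66.76952362060547, 71.11418151855469), 119.2174072265625)
encl (433.3699951171875, 73.74156951904297) 35.858917236328125
[-21.26014353  42.29859964  11.85121268 128.34892508 -38.77463862
  13.3675598  -34.96962262] 0.08494953178919279 [-0.82634828  0.16088239  0.73277324]
4 rows [0.4 0.8 3.3] [-0.0023  0.0017 -0.0001]
```

View pics/l2.png

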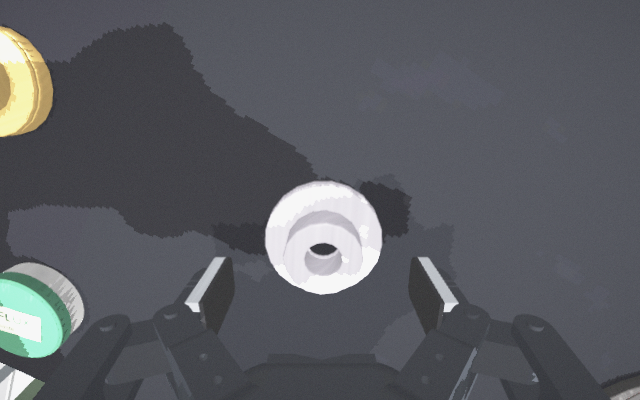

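Collar at (324,240), fingers on both sides. Joint 6 is at its lower limit (13.4°), which blocked the descent. I'll pitch the tool 10° about the closing axis for the grasp; the hub stays parallel to the pads.

Run:
```python
from h import *
s,p,r=pose()
Rg=R.from_euler('xyz',[180,10,20],degrees=True);a=np.array([.4331,.0735,.048])
plan(a,Rg,4);plan(np.array([.4331,.0735,.034]),Rg,3,(a,Rg))
```

```text
4 rows [ 0.4  0.5 -0.4] [ 0.0015 -0.0417  0.041 ]
3 rows [ 0.8 -0.   4.6] [-0. -0. -0.]
```

Request:
send_rows:
  steps:
    - [0.4,0.5,-0.4,0.0015,-0.0417,0.041,100]
    - [0.4,0.5,-0.4,0.0015,-0.0417,0.041,100]
    - [0.4,0.5,-0.4,0.0015,-0.0417,0.041,100]
    - [0.4,0.5,-0.4,0.0015,-0.0417,0.041,100]
    - [0.8,0,4.6,0,0,0,100]
    - [0.8,0,4.6,0,0,0,100]
    - [0.8,0,4.6,0,0,0,100]
    - [0,0,0,0,0,0,100]
    - [0,0,0,0,0,0,100]
    - [0,0,0,0,0,0,100]

```text
time: 6.5
tool_pos: [0.4329, 0.0736, 0.0339]
ee_rot: [-180.0, 10.0, 20.0]
wrist_force: [0.0, -0.5, 0.1]
finger_gap: 0.0857
finger_force: 0.0
```

Run:
```python
from h import *
s,p,r=pose();print(s['qpos'],p,s['ee_rot'],s['wrist_force'])
```

```text
[-30.50385406  48.35314125  25.22437769 120.30932411 -36.48161425
  29.64320689 -47.20822526] [0.4329298  0.07356056 0.0339275 ] [-179.99140563    9.9939785    19.9958311 ] [ 0.04627879 -0.50897324  0.05663146]
```

Request:
send_rows:
  steps:
    - [0,0,0,0,0,0,20]
    - [0,0,0,0,0,0,20]
    - [0,0,0,0,0,0,20]
    - [0,0,0,0,0,0,20]
    - [0,0,0,0,0,0,20]
    - [0,0,0,0,0,0,20]
    - [-2,0,-12,0,0,0,20]
    - [-6,0,-34,0,0,0,20]
    - [-6,0,-34,0,0,0,20]
    - [-6,0,-34,0,0,0,20]

```text
time: 7.75
tool_pos: [0.4327, 0.0736, 0.151]
ee_rot: [-180.0, 10.0, 20.0]
wrist_force: [0.3, 0.2, -2.3]
finger_gap: 0.0397
finger_force: 61.2
```

```bash
cat >> h.py <<'E'
def tgt(x,y,z,pit=10.,yaw=0,g=.0339,S=None):
    "tool pose so that collar origin is at hook coords (m), collar coaxial; TCP on collar axis at height g, tool pitched"
    Hh,Rt=hook();S=S0 if S is None else S
    return S+Hh@np.array([x,y,z+g]),Rt*R.from_euler('y',-pit,degrees=True)
E
python3 - <<'E'
from h import *
s,p,r=pose();print(s['qpos'],p,s['ee_rot'],s['wrist_force'],s['finger_gap'])
q,Rt=tgt(-.004,0,.108)
print(q,Rt.as_euler('xyz',degrees=True));plan(q,Rt,9)
E
```

```text
[-37.76596893  37.50627235  36.11037627 117.51927746 -27.13574891
  44.34623505 -54.08456425] [0.43265131 0.07355836 0.15099931] [-179.99930353   10.02494401   19.98227146] [ 0.31145276  0.23171264 -2.262515  ] 0.03969366797307491
[ 0.53727271 -0.21513553  0.22194043] [180. -25.  30.]
9 rows [-1.9 33.9 -8.5] [ 0.0026  0.0677 -0.0196]
```

Request:
send_rows:
  steps:
    - [-1.9,33.9,-8.5,0.0026,0.0677,-0.0196,20]
    - [-1.9,33.9,-8.5,0.0026,0.0677,-0.0196,20]
    - [-1.9,33.9,-8.5,0.0026,0.0677,-0.0196,20]
    - [-1.9,33.9,-8.5,0.0026,0.0677,-0.0196,20]
    - [-1.9,33.9,-8.5,0.0026,0.0677,-0.0196,20]
    - [-1.9,33.9,-8.5,0.0026,0.0677,-0.0196,20]
    - [-1.9,33.9,-8.5,0.0026,0.0677,-0.0196,20]
    - [-1.9,33.9,-8.5,0.0026,0.0677,-0.0196,20]
    - [-1.9,33.9,-8.5,0.0026,0.0677,-0.0196,20]
    - [0,0,0,0,0,0,20]

```text
time: 9.0
tool_pos: [0.5366, -0.2207, 0.2204]
ee_rot: [179.8, -24.9, 29.6]
wrist_force: [-0.6, 1.3, -2.3]
finger_gap: 0.0393
finger_force: 61.3
```

Run:
```python
from h import *
s,p,r=pose();print(s['qpos'],p,s['ee_rot'],s['wrist_force'],s['finger_gap'])
m=manip.camera_model('wrist');im=manip.capture('wrist');cv2.imwrite('pics/h1.png',im[:,:,::-1])
Hh,_=hook();print('tip px',proj(m,S0+Hh@[-.004,0,.078]),'seat',proj(m,S0))
q,Rt=tgt(-.004,0,.108);plan(q,Rt,2)
```

```text
[ 25.74858842  29.3035861    8.66596514 113.52031841 -49.24446337
  35.48285143  12.93754065] [ 0.53663954 -0.22072857  0.22038593] [179.82439346 -24.92002938  29.62243596] [-0.635562    1.2573034  -2.26481485] 0.03930326265786573
tip px [[312.42277832 202.36032252]] seat [[313.85344351 154.71377159]]
2 rows [ 1.1 -0.8 -0.5] [ 0.0006  0.0007 -0.0017]
```

View pics/h1.png

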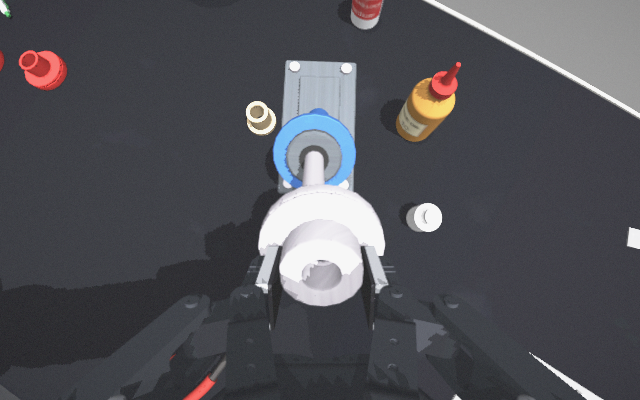

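Picture: ring centre (315,153), pin running down at x≈314, collar flange spanning x 258–385 (arm was still settling). I'll correct, then check alignment numerically.

Request:
send_rows:
  steps:
    - [1.1,-0.8,-0.5,0.0006,0.0007,-0.0017,20]
    - [1.1,-0.8,-0.5,0.0006,0.0007,-0.0017,20]
    - [0,0,0,0,0,0,20]
    - [0,0,0,0,0,0,20]
    - [0,0,0,0,0,0,20]
    - [0,0,0,0,0,0,20]
    - [0,0,0,0,0,0,20]
    - [0,0,0,0,0,0,20]
    - [0,0,0,0,0,0,20]
    - [0,0,0,0,0,0,20]

```text
time: 10.3
tool_pos: [0.5384, -0.2127, 0.2219]
ee_rot: [180.0, -25.1, 30.2]
wrist_force: [1.3, 0.9, -2.6]
finger_gap: 0.0391
finger_force: 61.3
```

```bash
cat > al.py <<'E'
import sys
from h import *
np.set_printoptions(precision=4,suppress=True)
name,rf=sys.argv[1],float(sys.argv[2])
s,p,r=pose();m=manip.camera_model('wrist');im=manip.capture('wrist')[:,:,::-1].copy();cv2.imwrite(f'pics/{name}.png',im)
Hh,Rt=hook();print(p,s['ee_rot'],s['wrist_force'],s['finger_gap']);print('TCP in hook',Hh.T@(p-S0))
g=.0339
Rc=(r*R.from_euler('y',10,degrees=True)).as_matrix()@np.diag([1,-1,-1])
o=p-Rc[:,2]*g; th=np.linspace(0,6.283,90)
fl=proj(m,o+np.c_[rf*np.cos(th),rf*np.sin(th),0*th+.013]@Rc.T)
print('flange predicted',fl.min(0),fl.max(0),'origin hook',Hh.T@(o-S0))
cv2.polylines(im,[np.round(fl*8).astype(int)],True,(0,0,255),1,shift=3)
for z,rr,dx in((0,.036,0),(.078,.0045,-.004),(.070,.008,-.0036)):
    c=proj(m,S0+np.c_[rr*np.cos(th)+dx,rr*np.sin(th),0*th+z]@Hh.T);cv2.polylines(im,[np.round(c*8).astype(int)],True,(0,255,0),1,shift=3)
c=im[110:330,210:430];cv2.imwrite(f'pics/{name}c.png',cv2.resize(c,None,fx=2.7,fy=2.7,interpolation=2))
E
python3 al.py h2 .034
```

```text
[ 0.5384 -0.2127  0.2219] [179.9996 -25.0687  30.2457] [ 1.2663  0.8557 -2.5576] 0.03906752369618238
TCP in hook [-0.0022  0.0016  0.1406]
flange predicted [255.4102 190.6889] [384.5707 295.0878] origin hook [-0.0022  0.0017  0.1067]
```

View pics/h2c.png

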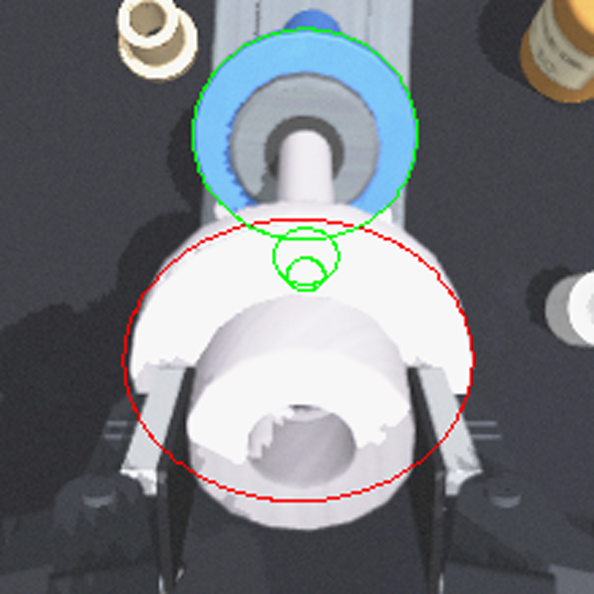

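Green ring prediction matches the seat exactly. The real flange's far edge (crop y≈203) lies above the predicted one (219), so the collar sits slightly differently in the grip. I'll solve for its offset and tilt from the measured outlines.

Run:
```python
from h import *
from scipy.optimize import least_squares
np.set_printoptions(precision=4,suppress=True)
s,p,r=pose();m=manip.camera_model('wrist');th=np.linspace(0,6.283,180)
obs=np.array([279.6,364.4,305.6, 301.9,342.2,290.4, 258.1,384.4,185.2])
def f(v):
    Rc=(r*R.from_euler('y',10+v[3],degrees=True)*R.from_euler('x',v[4],degrees=True)).as_matrix()@np.diag([1,-1,-1])
    o=p+r.apply(v[:3]/1000)-Rc[:,2]*.0339
    C=lambda rr,z:proj(m,o+np.c_[rr*np.cos(th),rr*np.sin(th),0*th+z]@Rc.T)
    h,b,fl=C(.021,.033),C(.0095,.033),C(.034,.013)
    return np.array([h[:,0].min(),h[:,0].max(),h[:,1].max(),b[:,0].min(),b[:,0].max(),b[:,1].max(),fl[:,0].min(),fl[:,0].max(),fl[:,1].min()])
print(f(np.zeros(5))-obs)
a=least_squares(lambda v:np.r_[f(v)-obs,v[2]*.5,v[4]*.3],np.zeros(5));print(a.x,a.fun)
```

```text
[-4.2446  0.1749  0.2858 -2.0826 -2.0709 -1.2542 -2.6571  0.2005  5.5688]
[ 1.7151  1.0059  0.4623 -5.9923  0.7571] [-2.1957  2.1922  0.2139  0.0047  0.0292 -3.272  -0.976   0.9579  3.1097
  0.2311  0.2271]
```

Run:
```python
from h import *
from scipy.optimize import least_squares
np.set_printoptions(precision=4,suppress=True)
s,p,r=pose();m=manip.camera_model('wrist');th=np.linspace(0,6.283,180)
obs=np.array([279.6,364.4,305.6, 301.9,342.2,290.4, 258.1,384.4,185.2])
def f(v):
    Rc=(r*R.from_euler('y',10+v[3],degrees=True)*R.from_euler('x',v[4],degrees=True)).as_matrix()@np.diag([1,-1,-1])
    o=p+r.apply(v[:3]/1000)-Rc[:,2]*.0339
    C=lambda rr,z:proj(m,o+np.c_[rr*np.cos(th),rr*np.sin(th),0*th+z]@Rc.T)
    h,b,fl,f0=C(.021,.033),C(.0095,.033),C(.034,.013),C(.034,0)
    return np.array([h[:,0].min(),h[:,0].max(),h[:,1].max(),b[:,0].min(),b[:,0].max(),b[:,1].max(),fl[:,0].min(),fl[:,0].max(),f0[:,1].min()])
print(f(np.zeros(5))-obs)
a=least_squares(lambda v:np.r_[f(v)-obs,v[2]*.5,v[4]*.3],np.zeros(5));print(a.x,a.fun)
q,Rt=tgt(-.004,0,.084);plan(q,Rt,5)
```

```text
[-4.2446  0.1749  0.2858 -2.0826 -2.0709 -1.2542 -2.6571  0.2005 -5.8155]
[-4.9882  1.0134  3.9334  5.5632  0.7321] [-0.6726  0.6364  0.1772  0.691  -0.7251  1.062   0.175  -0.0982 -1.0821
  1.9667  0.2196]
5 rows [0.4 0.3 4.5] [-0.0004 -0.0002  0.0008]
```

Run:
```python
from h import *
s,p,r=pose();print(p)
q,Rt=tgt(.0005,.0005,.082);plan(q,Rt,6)
print('hook -z 1mm in tool',np.round(Rt.inv().apply(-hook()[0][:,2]),3),'x',np.round(Rt.inv().apply(hook()[0][:,0]),3))
```

```text
[ 0.53836007 -0.21270569  0.22191669]
6 rows [1.2 0.2 4. ] [-0.0003 -0.0002  0.0006]
hook -z 1mm in tool [ 0.174 -0.     0.985] x [ 0.985  0.    -0.174]
```

Request:
send_rows:
  steps:
    - [1.2,0.2,4,0,0,0.0006,20]
    - [1.2,0.2,4,0,0,0.0006,20]
    - [1.2,0.2,4,0,0,0.0006,20]
    - [1.2,0.2,4,0,0,0.0006,20]
    - [1.2,0.2,4,0,0,0.0006,20]
    - [1.2,0.2,4,0,0,0.0006,20]
    - [0,0,0,0,0,0,20]
    - [0.35,0,2,0,0,0,20]
    - [0.35,0,2,0,0,0,20]
    - [0,0,0,0,0,0,20]

```text
time: 11.6
tool_pos: [0.5554, -0.204, 0.1998]
ee_rot: [-179.9, -25.1, 30.0]
wrist_force: [-0.5, 0.4, -2.4]
finger_gap: 0.0392
finger_force: 61.3
```

```bash
cat > st.py <<'E'
from h import *
np.set_printoptions(precision=2,suppress=True)
s,p,r=pose();Hh,Rt=hook()
print(s['time'],'TCPhook mm',Hh.T@(p-S0)*1000,'origin z',(Hh.T@(p-S0))[2]*1000-33.9,'F hook',Hh.T@s['wrist_force'],'M tool',r.inv().apply(s['torque']),'gap',s['finger_gap'],'tilt err',np.degrees((r.inv()*tgt(0,0,0)[1]).as_rotvec()))
E
python3 st.py
```

```text
11.6 TCPhook mm [  0.72   0.57 111.57] origin z 77.66929642704585 F hook [-1.51  0.62 -1.83] M tool [ 0.01 -0.63  0.01] gap 0.039242275195228375 tilt err [-0.12 -0.07  0.02]
```

Request:
send_rows:
  steps:
    - [0.25,0,1.5,0,0,0,20]
    - [0.25,0,1.5,0,0,0,20]
    - [0.25,0,1.5,0,0,0,20]
    - [0.25,0,1.5,0,0,0,20]
    - [0,0,0,0,0,0,20]
    - [0,0,0,0,0,0,20]
    - [0,0,0,0,0,0,20]
    - [0,0,0,0,0,0,20]
    - [0,0,0,0,0,0,20]
    - [0,0,0,0,0,0,20]

```text
time: 12.85
tool_pos: [0.5584, -0.2024, 0.1949]
ee_rot: [-179.9, -25.1, 30.0]
wrist_force: [-0.5, -0.2, -2.2]
finger_gap: 0.0393
finger_force: 61.3
```

```bash
python3 st.py
```

```text
12.85 TCPhook mm [  0.7    0.46 105.63] origin z 71.72960151972774 F hook [-1.7   0.11 -1.51] M tool [-0.02 -0.65  0.08] gap 0.03930460563478692 tilt err [-0.1  -0.07  0.02]
```

Request:
send_rows:
  steps:
    - [0.25,0,1.5,0,0,0,20]
    - [0.2,0,1,0,0,0,20]
    - [0.2,0,1,0,0,0,20]
    - [0.2,0,1,0,0,0,20]
    - [0,0,0,0,0,0,20]
    - [0,0,0,0,0,0,20]
    - [0,0,0,0,0,0,20]
    - [0,0,0,0,0,0,20]
    - [0,0,0,0,0,0,20]
    - [0,0,0,0,0,0,20]

```text
time: 14.1
tool_pos: [0.5607, -0.2011, 0.1912]
ee_rot: [-179.9, -25.1, 30.0]
wrist_force: [-0.2, 0.0, -2.0]
finger_gap: 0.0394
finger_force: 61.3
```

```bash
python3 st.py; python3 al.py h3 .034
```

```text
14.1 TCPhook mm [  0.77   0.45 101.05] origin z 67.15416036678522 F hook [-1.28  0.13 -1.59] M tool [-0.04 -0.67 -0.03] gap 0.0394218289113173 tilt err [-0.1  -0.07  0.01]
[ 0.5607 -0.2011  0.1912] [-179.9052  -25.0711   30.0148] [-0.1844  0.0475 -2.038 ] 0.0394218289113173
TCP in hook [0.0008 0.0005 0.1011]
flange predicted [255.4324 190.7198] [384.6041 295.1185] origin hook [0.0008 0.0005 0.0672]
```

View pics/h3c.png

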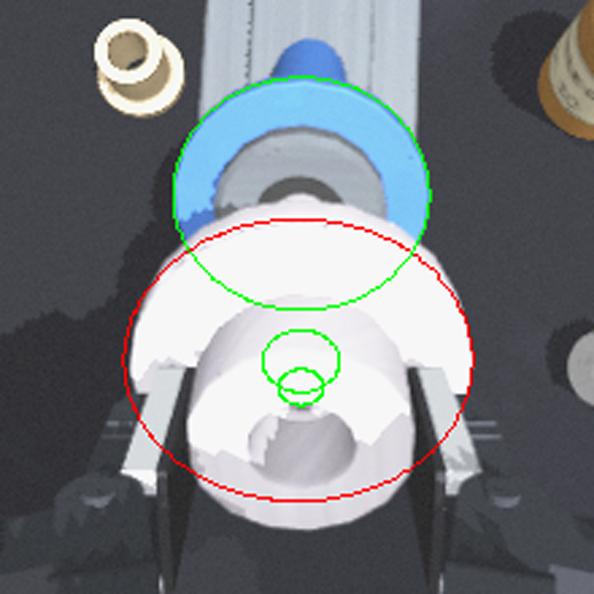

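Ring matches its prediction again and the predicted tip (300,387 in the crop) lies just above the bore; no contact force yet. Ten pictures used, so numbers only from here.

Request:
send_rows:
  steps:
    - [0.2,0,1,0,0,0,20]
    - [0.2,0,1,0,0,0,20]
    - [0.2,0,1,0,0,0,20]
    - [0.2,0,1,0,0,0,20]
    - [0,0,0,0,0,0,20]
    - [0,0,0,0,0,0,20]
    - [0,0,0,0,0,0,20]
    - [0,0,0,0,0,0,20]
    - [0,0,0,0,0,0,20]
    - [0,0,0,0,0,0,20]

```text
time: 15.4
tool_pos: [0.5628, -0.1999, 0.1879]
ee_rot: [-179.9, -25.1, 30.0]
wrist_force: [-1.2, -0.0, -1.7]
finger_gap: 0.0396
finger_force: 61.3
```

```bash
python3 st.py
```

```text
15.4 TCPhook mm [ 0.81  0.47 96.97] origin z 63.067535387601005 F hook [-1.85  0.58 -0.75] M tool [ 0.   -0.77  0.01] gap 0.039594520832499334 tilt err [-0.1  -0.07  0.01]
```

Request:
send_rows:
  steps:
    - [0.2,0,1,0,0,0,20]
    - [0.2,0,1,0,0,0,20]
    - [0.2,0,1,0,0,0,20]
    - [0,0,0,0,0,0,20]
    - [0,0,0,0,0,0,20]
    - [0,0,0,0,0,0,20]
    - [0,0,0,0,0,0,20]
    - [0,0,0,0,0,0,20]
    - [0,0,0,0,0,0,20]
    - [0,0,0,0,0,0,20]

```text
time: 16.65
tool_pos: [0.5643, -0.1989, 0.1854]
ee_rot: [-179.9, -25.1, 30.0]
wrist_force: [-1.1, 0.1, -4.1]
finger_gap: 0.0399
finger_force: 61.2
```

```bash
python3 st.py
```

```text
16.65 TCPhook mm [ 0.87  0.51 93.89] origin z 59.99370745023155 F hook [-3.07  0.62 -2.8 ] M tool [ 0.01 -0.95  0.  ] gap 0.03988818791769267 tilt err [-0.11 -0.06  0.01]
```

Lateral force with no upward push means the tip is in the bore. Continuing down.

Request:
send_rows:
  steps:
    - [-0.6,0,1.5,0,0,0,20]
    - [0.1,0,2,0,0,0,20]
    - [0.3,0,2,0,0,0,20]
    - [0.3,0,2,0,0,0,20]
    - [0.3,0,2,0,0,0,20]
    - [0,0,0,0,0,0,20]
    - [0,0,0,0,0,0,20]
    - [0,0,0,0,0,0,20]
    - [0,0,0,0,0,0,20]
    - [0,0,0,0,0,0,20]

```text
time: 17.9
tool_pos: [0.5682, -0.1967, 0.1771]
ee_rot: [-179.9, -25.1, 30.0]
wrist_force: [0.3, -0.3, -1.6]
finger_gap: 0.0393
finger_force: 61.3
```

```bash
python3 st.py
```

```text
17.9 TCPhook mm [-0.29  0.47 84.52] origin z 50.61510981093185 F hook [-0.83 -0.4  -1.38] M tool [ 0.01 -0.63 -0.04] gap 0.039346318486711815 tilt err [-0.1  -0.07  0.02]
```

Request:
send_rows:
  steps:
    - [0.6,0,3,0,0,0,20]
    - [0.6,0,3,0,0,0,20]
    - [0.6,0,3,0,0,0,20]
    - [0.6,0,3,0,0,0,20]
    - [0.6,0,3,0,0,0,20]
    - [0.6,0,3,0,0,0,20]
    - [0.6,0,3,0,0,0,20]
    - [0,0,0,0,0,0,20]
    - [0,0,0,0,0,0,20]
    - [0,0,0,0,0,0,20]

```text
time: 19.15
tool_pos: [0.5791, -0.1905, 0.1599]
ee_rot: [-179.9, -25.1, 30.0]
wrist_force: [-0.6, 0.5, -2.6]
finger_gap: 0.0398
finger_force: 61.3
```

```bash
python3 st.py
```

```text
19.15 TCPhook mm [ 0.2   0.45 63.19] origin z 29.287551232949838 F hook [-1.74  0.68 -2.  ] M tool [ 0.08 -0.61  0.01] gap 0.039751056979817935 tilt err [-0.09 -0.07  0.01]
```

Request:
send_rows:
  steps:
    - [0.7,0,3,0,0,0,20]
    - [0.7,0,3,0,0,0,20]
    - [0.7,0,3,0,0,0,20]
    - [0.7,0,3,0,0,0,20]
    - [0.7,0,3,0,0,0,20]
    - [0.5,0,2,0,0,0,20]
    - [0,0,0,0,0,0,20]
    - [0,0,0,0,0,0,20]
    - [0,0,0,0,0,0,20]
    - [0,0,0,0,0,0,20]

```text
time: 20.4
tool_pos: [0.5885, -0.1849, 0.1462]
ee_rot: [-179.9, -25.1, 30.0]
wrist_force: [0.3, -0.5, -2.3]
finger_gap: 0.0395
finger_force: 61.3
```

```bash
python3 st.py
```

```text
20.4 TCPhook mm [ 1.24  0.52 45.7 ] origin z 11.803049289295366 F hook [-1.35 -0.6  -1.91] M tool [-0.01 -0.65 -0.03] gap 0.039502245149968876 tilt err [-0.1  -0.07  0.02]
```

Request:
send_rows:
  steps:
    - [0.4,0,1.5,0,0,0,20]
    - [0.4,0,1.5,0,0,0,20]
    - [0.4,0,1.5,0,0,0,20]
    - [0.3,0,1.5,0,0,0,20]
    - [0.3,0,1.5,0,0,0,20]
    - [0,0,0,0,0,0,20]
    - [0,0,0,0,0,0,20]
    - [0,0,0,0,0,0,20]
    - [0,0,0,0,0,0,20]
    - [0,0,0,0,0,0,20]

```text
time: 21.65
tool_pos: [0.5926, -0.1825, 0.1401]
ee_rot: [-179.9, -25.1, 30.0]
wrist_force: [0.8, 0.7, -2.0]
finger_gap: 0.0396
finger_force: 61.3
```

```bash
python3 st.py
```

```text
21.65 TCPhook mm [ 1.69  0.58 37.96] origin z 4.06044449068964 F hook [-0.27  0.24 -2.21] M tool [-0.01 -0.68 -0.03] gap 0.03962425746636267 tilt err [-0.1  -0.07  0.02]
```

Request:
send_rows:
  steps:
    - [0.2,0,1,0,0,0,20]
    - [0.2,0,1,0,0,0,20]
    - [0.2,0,1,0,0,0,20]
    - [0.2,0,1,0,0,0,20]
    - [0.2,0,1,0,0,0,20]
    - [0,0,0,0,0,0,20]
    - [0,0,0,0,0,0,20]
    - [0,0,0,0,0,0,20]
    - [0,0,0,0,0,0,20]
    - [0,0,0,0,0,0,20]

```text
time: 22.9
tool_pos: [0.5934, -0.182, 0.1387]
ee_rot: [-179.9, -25.1, 30.0]
wrist_force: [-19.8, -0.4, 27.5]
finger_gap: 0.039
finger_force: 64.7
```

```bash
python3 st.py
```

```text
22.9 TCPhook mm [ 1.62  0.64 36.31] origin z 2.407228206886515 F hook [ 1.57  9.53 32.53] M tool [ 1.22 -1.29  0.07] gap 0.03902889184101977 tilt err [-0.06 -0.13 -0.04]
```

Contact at 33 N with the collar about 2 mm from nominal zero, consistent with being home. Relieve, open, and back off.

Request:
send_rows:
  steps:
    - [-0.2,0,-1,0,0,0,20]
    - [-0.2,0,-1,0,0,0,20]
    - [0,0,0,0,0,0,100]
    - [0,0,0,0,0,0,100]
    - [0,0,0,0,0,0,100]
    - [0,0,0,0,0,0,100]
    - [0,0,0,0,0,0,100]
    - [-6,0,-34,0,0,0,100]
    - [-8,0,-45,0,0,0,100]
    - [-8,0,-45,0,0,0,100]

```text
time: 24.15
tool_pos: [0.5308, -0.2182, 0.2414]
ee_rot: [-179.9, -25.0, 30.0]
wrist_force: [0.7, 0.1, -0.5]
finger_gap: 0.0853
finger_force: 0.0
```

```bash
cat > seat.py <<'E'
import sys
from h import *
np.set_printoptions(precision=3,suppress=True)
name,kind,rf,rh=sys.argv[1],sys.argv[2],float(sys.argv[3]),float(sys.argv[4]);zs=float(sys.argv[5])
s,p,r=pose();m=manip.camera_model('wrist');im=manip.capture('wrist')[:,:,::-1].copy();cv2.imwrite(f'pics/{name}.png',im)
Hh,Rt=hook();print(s['time'],p,s['ee_rot'],s['finger_gap'])
th=np.linspace(0,6.283,120)
C=lambda rr,z:proj(m,S0+np.c_[rr*np.cos(th),rr*np.sin(th),0*th+z]@Hh.T)
mk=np.zeros(im.shape[:2],np.uint8)
h=cv2.cvtColor(im,cv2.COLOR_BGR2HSV).astype(int);a,b,c=h[...,0],h[...,1],h[...,2]
k={'large':(b<60)&(c>150),'medium':(a>18)&(a<36)&(b>80)&(c>70),'small':((a<8)|(a>172))&(b>110)&(c>60)}[kind].astype(np.uint8)
pr=np.vstack([C(rf,zs+.013),C(rf,zs),C(rh,zs+.033)]);print('predicted bbox',pr.min(0),pr.max(0))
cs=cv2.findContours(k,cv2.RETR_EXTERNAL,cv2.CHAIN_APPROX_NONE)[0];c=max([c for c in cs if cv2.pointPolygonTest(cv2.convexHull(c),tuple(map(float,pr.mean(0))),False)>=0],key=cv2.contourArea)
q=cv2.convexHull(c).reshape(-1,2);print('seen bbox',q.min(0),q.max(0),cv2.contourArea(q))
bl=((a>98)&(a<125)&(b>110)&(h[...,2]>60));ys,xs=np.where(bl);w=(abs(xs-pr[:,0].mean())<70)&(abs(ys-pr[:,1].mean())<80)
print('blue bbox',xs[w].min(),xs[w].max(),ys[w].min(),ys[w].max(),w.sum(),'pred ring',C(.036,0).min(0),C(.036,0).max(0))
E
python3 seat.py s1 large .034 .021 0
```

```text
24.15 [ 0.531 -0.218  0.241] [-179.872  -25.045   30.014] 0.08532485656438271
predicted bbox [283.385 120.618] [359.211 195.571]
seen bbox [284 125] [359 206] 4909.5
blue bbox 283 360 113 156 210 pred ring [282.769 118.357] [359.836 191.293]
```

Seen outline (x 284–359) matches the predicted seated collar (283–359), so the large collar is home. On to the medium one.

Run:
```python
from h import *
plan(np.array([.425,.2743,.14]),R.from_euler('xyz',[180,10,30],degrees=True),11)
```

```text
11 rows [ 12.8 -43.9  11.8] [ 0.0005 -0.0558 -0.0003]
```

Request:
send_rows:
  steps:
    - [12.8,-43.9,11.8,0.0005,-0.0558,-0.0003,100]
    - [12.8,-43.9,11.8,0.0005,-0.0558,-0.0003,100]
    - [12.8,-43.9,11.8,0.0005,-0.0558,-0.0003,100]
    - [12.8,-43.9,11.8,0.0005,-0.0558,-0.0003,100]
    - [12.8,-43.9,11.8,0.0005,-0.0558,-0.0003,100]
    - [12.8,-43.9,11.8,0.0005,-0.0558,-0.0003,100]
    - [12.8,-43.9,11.8,0.0005,-0.0558,-0.0003,100]
    - [12.8,-43.9,11.8,0.0005,-0.0558,-0.0003,100]
    - [12.8,-43.9,11.8,0.0005,-0.0558,-0.0003,100]
    - [12.8,-43.9,11.8,0.0005,-0.0558,-0.0003,100]

```text
time: 25.45
tool_pos: [0.4365, 0.237, 0.1506]
ee_rot: [-179.7, 7.0, 30.4]
wrist_force: [1.0, -0.7, -0.3]
finger_gap: 0.0854
finger_force: 0.0
```

```bash
python3 look.py m1 medium; sed -n 1,3p /dev/null
python3 - <<'E'
from h import *
print(pose()[0]['qpos'],pose()[0]['time'])
plan(np.array([.425,.2743,.1]),R.from_euler('xyz',[180,10,30],degrees=True),4)
E
```

```text
[0.4365 0.237  0.1506] [-179.6717    6.9611   30.3523] [ 0.9874 -0.7345 -0.2884]
expect [321.1746 173.7785]
flange top fit mm ((429.911376953125, 275.1761474609375), (48.0082893371582, 56.40964126586914), 41.39474105834961)
encl (427.31610107421875, 273.86798095703125) 28.991960525512695
[-50.74224556  38.40577695  28.86385235 110.77204517 -25.28126059
  44.79115799 -65.72260958] 25.5
4 rows [ 3.4 -7.3 11.8] [-0.0022 -0.0127  0.0041]
```

Run:
```python
from h import *
plan(np.array([.4267,.2739,.075]),R.from_euler('xyz',[180,10,30],degrees=True),4)
```

```text
4 rows [ 4.6 -7.  17.9] [-0.0022 -0.0127  0.0041]
```

Request:
send_rows:
  steps:
    - [4.6,-7,17.9,-0.0022,-0.0127,0.0041,100]
    - [4.6,-7,17.9,-0.0022,-0.0127,0.0041,100]
    - [4.6,-7,17.9,-0.0022,-0.0127,0.0041,100]
    - [4.6,-7,17.9,-0.0022,-0.0127,0.0041,100]
    - [0,0,0,0,0,0,100]
    - [0,0,0,0,0,0,100]
    - [0,0,0,0,0,0,100]
    - [0,0,0,0,0,0,100]
    - [0,0,0,0,0,0,100]
    - [0,0,0,0,0,0,100]

```text
time: 26.75
tool_pos: [0.43, 0.2636, 0.0778]
ee_rot: [179.7, 9.8, 29.4]
wrist_force: [-0.1, -0.1, 0.7]
finger_gap: 0.0855
finger_force: 0.0
```

```bash
python3 look.py m2 medium;  python3 - <<'E'
from h import *
plan(np.array([.4267,.2739,.0335]),R.from_euler('xyz',[180,10,30],degrees=True),3)
E
```

```text
[0.43   0.2636 0.0778] [179.7047   9.7967  29.3618] [-0.0759 -0.0946  0.6832]
expect [319.739  208.5062]
flange top fit mm ((425.428466796875, 273.10662841796875), (56.639732360839844, 64.01410675048828), 114.65172576904297)
encl (424.58465576171875, 273.73236083984375) 32.378013610839844
3 rows [ 3.3 -3.6 14.4] [ 0.0011 -0.0011 -0.0036]
```

```bash
cat > fit.py <<'E'
import sys
from h import *
from look_mask import mask
from scipy.optimize import least_squares
kind,rf,x0,y0=sys.argv[1],*map(float,sys.argv[2:5])
s,p,r=pose();m=manip.camera_model('wrist');im=manip.capture('wrist')[:,:,::-1].copy();cv2.imwrite(f'pics/f_{kind}{s["time"]:.0f}.png',im)
th=np.linspace(0,6.283,240)
C=lambda X,Y,rr,z:proj(m,np.c_[X+rr*np.cos(th),Y+rr*np.sin(th),0*th+z])
k=mask(im,kind);ex=proj(m,[x0,y0,.015])[0]
cs=[c for c in cv2.findContours(k,cv2.RETR_EXTERNAL,cv2.CHAIN_APPROX_NONE)[0] if cv2.contourArea(c)>600]
c=min(cs,key=lambda c:np.linalg.norm(c.reshape(-1,2).mean(0)-ex));q=cv2.convexHull(c).reshape(-1,2)
f=lambda v:np.array([min(C(*v,rf,z)[:,0].min() for z in(0,.013)),max(C(*v,rf,z)[:,0].max() for z in(0,.013)),min(C(*v,rf,z)[:,1].min() for z in(0,.013))])
obs=np.array([q[:,0].min(),q[:,0].max()+1,q[:,1].min()],float)
a=least_squares(lambda v:f(v)-obs,[x0,y0],x_scale=.01,diff_step=1e-3)
print(s['time'],p,'obs',obs,'bottom',q[:,1].max(),'centre',a.x,'res px',a.fun)
E
cat > look_mask.py <<'E'
import cv2
def mask(im,kind):
    h=cv2.cvtColor(im,cv2.COLOR_BGR2HSV).astype(int);a,b,c=h[...,0],h[...,1],h[...,2]
    return {'large':(b<45)&(c>110),'medium':(a>14)&(a<38)&(b>80)&(c>40),'small':((a<8)|(a>172))&(b>110)&(c>40)}[kind].astype('uint8')
E
python3 fit.py medium .029 .4267 .2739
```

```text
26.8 [0.42999583 0.2636073  0.07767789] obs [260. 348. 162.] bottom 248 centre [0.42345771 0.27166064] res px [-0.40842377  0.40972939  0.05902264]
```

Run:
```python
from h import *
plan(np.array([.4235,.2722,.0335]),R.from_euler('xyz',[180,10,30],degrees=True),3)
```

```text
3 rows [ 2.1 -3.6 14.6] [ 0.0011 -0.0011 -0.0036]
```

Descend, close, and lift a little in one call; I check after.

Request:
send_rows:
  steps:
    - [2.1,-3.6,14.6,0.0011,-0.0011,-0.0036,100]
    - [2.1,-3.6,14.6,0.0011,-0.0011,-0.0036,100]
    - [2.1,-3.6,14.6,0.0011,-0.0011,-0.0036,100]
    - [0,0,0,0,0,0,100]
    - [0,0,0,0,0,0,10]
    - [0,0,0,0,0,0,10]
    - [0,0,0,0,0,0,10]
    - [0,0,0,0,0,0,10]
    - [0,0,0,0,0,0,10]
    - [0,0,0,0,0,0,10]

```text
time: 28.1
tool_pos: [0.424, 0.2724, 0.0342]
ee_rot: [-180.0, 9.9, 30.0]
wrist_force: [0.3, 0.2, 5.7]
finger_gap: 0.0318
finger_force: 59.0
```

Run:
```python
from h import *
s,p,r=pose();print(p,s['ee_rot'],s['finger_gap'],s['finger_force'],s['wrist_force'],s['qpos'])
L=p+np.array([0,0,.1]);plan(L,r,3)
q,Rt=tgt(-.001,.0005,.100);print(q);plan(q,Rt,10,(L,r)); plan(q,Rt,12,(L,r))
```

```text
[0.42395194 0.27237398 0.03418116] [-179.98155417    9.94241756   30.00305847] 0.0317589958187121 59.006444960832596 [0.30293085 0.24653105 5.68139488] [-49.81634332  50.13658388  23.14553303 110.07554909 -31.21668336
  36.78794191 -65.40300795]
3 rows [ -5.8  -0.  -32.8] [ 0.  0. -0.]
[ 0.54312493 -0.2111794   0.21710818]
10 rows [-13.2  47.8  -9.8] [-0.     0.061 -0.   ]
12 rows [-10.9  39.9  -8.2] [-0.      0.0508 -0.    ]
```

Request:
send_rows:
  steps:
    - [-3,0,-15,0,0,0,10]
    - [-6,0,-34,0,0,0,10]
    - [-8.5,0,-49,0,0,0,10]
    - [-10.9,39.9,-8.2,0,0.0508,0,10]
    - [-10.9,39.9,-8.2,0,0.0508,0,10]
    - [-10.9,39.9,-8.2,0,0.0508,0,10]
    - [-10.9,39.9,-8.2,0,0.0508,0,10]
    - [-10.9,39.9,-8.2,0,0.0508,0,10]
    - [-10.9,39.9,-8.2,0,0.0508,0,10]
    - [-10.9,39.9,-8.2,0,0.0508,0,10]

```text
time: 29.35
tool_pos: [0.4982, -0.0084, 0.1927]
ee_rot: [180.0, -10.5, 30.0]
wrist_force: [0.1, -0.0, -2.3]
finger_gap: 0.0317
finger_force: 59.9
```

Run:
```python
from h import *
s,p,r=pose();print(s['time'],p,s['ee_rot'],s['finger_gap'],s['wrist_force'])
q,Rt=tgt(-.001,.0005,.100);plan(q,Rt,6)
```

```text
29.35 [ 0.49822873 -0.00843681  0.19265057] [179.97395956 -10.48609437  30.00474353] 0.031739251275721095 [ 0.10154172 -0.00289749 -2.27280179]
6 rows [-8.8 33.  -6.9] [0.0001 0.0422 0.    ]
```

Request:
send_rows:
  steps:
    - [-8.8,33,-6.9,0,0.0422,0,10]
    - [-8.8,33,-6.9,0,0.0422,0,10]
    - [-8.8,33,-6.9,0,0.0422,0,10]
    - [-8.8,33,-6.9,0,0.0422,0,10]
    - [-8.8,33,-6.9,0,0.0422,0,10]
    - [-8.8,33,-6.9,0,0.0422,0,10]
    - [0,0,0,0,0,0,10]
    - [0,0,0,0,0,0,10]
    - [0,0,0,0,0,0,10]
    - [0,0,0,0,0,0,10]

```text
time: 30.6
tool_pos: [0.5436, -0.2083, 0.2165]
ee_rot: [-180.0, -24.9, 30.1]
wrist_force: [-0.7, 0.4, -1.9]
finger_gap: 0.0318
finger_force: 60.0
```

```bash
python3 st.py
cat > rel.py <<'E'
import sys
from h import *
from look_mask import mask
np.set_printoptions(precision=1,suppress=True)
name,kind,rf=sys.argv[1],sys.argv[2],float(sys.argv[3])
s,p,r=pose();m=manip.camera_model('wrist');im=manip.capture('wrist')[:,:,::-1].copy();cv2.imwrite(f'pics/{name}.png',im)
Hh,_=hook();th=np.linspace(0,6.283,240)
Rc=(r*R.from_euler('y',10,degrees=True)).as_matrix()@np.diag([1,-1,-1])
o=p-Rc[:,2]*.0339
P=np.vstack([proj(m,o+np.c_[rf*np.cos(th),rf*np.sin(th),0*th+z]@Rc.T) for z in(0,.013)])
k=mask(im,kind);c0=P.mean(0)
cs=cv2.findContours(k,cv2.RETR_EXTERNAL,cv2.CHAIN_APPROX_NONE)[0]
c=max([c for c in cs if np.linalg.norm(c.reshape(-1,2).mean(0)-c0)<60],key=cv2.contourArea);q=c.reshape(-1,2)
e=proj(m,o+np.array([[0,0,0],[.001,0,0],[0,.001,0]])@Rc.T)
print('flange seen L,R,top',q[:,0].min(),q[:,0].max()+1,q[:,1].min(),'pred',P[:,0].min(),P[:,0].max(),P[:,1].min(),'px per mm x,y',e[1]-e[0],e[2]-e[0])
# large collar hub & pin tip: bright low-saturation runs, columns per row
h=cv2.cvtColor(im,cv2.COLOR_BGR2HSV).astype(int);w=(h[...,1]<60)&(h[...,2]>150)
t=proj(m,S0+Hh@[-.004,0,.078])[0];b=proj(m,S0+Hh@[0,0,.033])[0];print('tip pred',t,'hubtop pred',b)
for y in range(int(b[1])-4,int(t[1])+8,4):
    x=np.arange(int(t[0])-28,int(t[0])+29);print(y,''.join('#' if w[y,i] else ('o' if k[y,i] else '.') for i in x),x[0])
E
python3 rel.py r1 medium .029
```

```text
30.6 TCPhook mm [  0.17   2.72 132.38] origin z 98.4768397333095 F hook [-1.46  0.67 -1.33] M tool [ 0.03 -0.68  0.02] gap 0.03178686412030373 tilt err [-0.06  0.12  0.1 ]
flange seen L,R,top 267 376 191 pred 264.9674924749887 375.05163348222214 188.1202574495571 px per mm x,y [-0.  -1.5] [-1.8  0. ]
tip pred [324.5 220.9] hubtop pred [324.  184.3]
180 ##################.###################################### 296
184 #################..###################################### 296
188 ################..####################################### 296
192 ############oooooooooooooooooooooooo.#################### 296
196 #.oooooooooooooooooooooooooooooooooooooooooooooooo####### 296
200 oooooooooo.oooooooooooooooooooo.oooo..##..#..ooooooooooo# 296
204 oooooo..###################################.....ooo....oo 296
208 ######################################################..o 296
212 ######################################################### 296
216 ######################################################### 296
220 ######################################################### 296
224 ################.oooooooooooooooo.####################### 296
```

Run:
```python
from h import *
np.set_printoptions(precision=1,suppress=True)
s,p,r=pose();m=manip.camera_model('wrist')
A=np.linalg.inv(H(p,r))@np.array(m['world_from_camera'])
m['world_from_camera']=H(np.array([.531,-.218,.2414]),R.from_euler('xyz',[-179.872,-25.045,30.014],degrees=True))@A
Hh,_=hook();th=np.linspace(0,6.283,240)
for dx in(-.008,-.006,-.004,-.002,0):
    a=[proj(m,S0+np.c_[rr*np.cos(th)+dx*z/.078,rr*np.sin(th),0*th+z]@Hh.T) for z,rr in((.078,.0045),(.07,.008))]
    print(dx,a[0].min(0),a[0].max(0),a[1].min(0),a[1].max(0))
im=cv2.imread('pics/s1.png');h=cv2.cvtColor(im,cv2.COLOR_BGR2HSV).astype(int);w=(h[...,1]<60)&(h[...,2]>150)
for y in range(180,212,2):print(y,''.join('#' if w[y,i] else '.' for i in range(290,352)),290, im[y,321])
hub=proj(m,S0+np.c_[.021*np.cos(th),.021*np.sin(th),0*th+.033]@Hh.T);print('hub',hub.min(0),hub.max(0))
```

```text
-0.008 [315.1 200.1] [327.6 211. ] [310.6 189.7] [332.1 208.7]
-0.006 [315.1 197.7] [327.6 208.6] [310.6 187.5] [332.1 206.6]
-0.004 [315.1 195.2] [327.6 206.2] [310.5 185.3] [332.2 204.5]
-0.002 [315.  192.7] [327.7 203.8] [310.5 183.1] [332.2 202.4]
0 [315.  190.1] [327.7 201.4] [310.4 180.8] [332.3 200.3]
180 ############################################################## 290 [247 247 247]
182 ############################################################## 290 [247 247 247]
184 ############################################################## 290 [247 247 247]
186 ############################################################## 290 [247 247 247]
188 ############################################################## 290 [247 247 247]
190 ############################################################## 290 [247 247 247]
192 ...........################################################### 290 [247 247 247]
194 ...............############################################### 290 [247 247 247]
196 ....................##########################................ 290 [247 247 247]
198 .....................#####################.................... 290 [247 247 247]
200 .......................###################.................... 290 [247 247 247]
202 .........................##############....................... 290 [247 247 247]
204 ..........................###########......................... 290 [247 247 247]
206 ..............................###............................. 290 [189 176 179]
208 .............................................................. 290 [83 77 74]
210 .............................................................. 290 [81 75 72]
hub [296.3 147. ] [346.4 193.3]
```

Run:
```python
from h import *
q,Rt=tgt(-.0025,.0008,.074);plan(q,Rt,5)
```

```text
5 rows [0.3 0.3 4.9] [-0.0002  0.0004  0.0003]
```

Request:
send_rows:
  steps:
    - [0.3,0.3,4.9,0,0.0004,0,10]
    - [0.3,0.3,4.9,0,0.0004,0,10]
    - [0.3,0.3,4.9,0,0.0004,0,10]
    - [0.3,0.3,4.9,0,0.0004,0,10]
    - [0.3,0.3,4.9,0,0.0004,0,10]
    - [0.35,0,2,0,0,0,10]
    - [0.35,0,2,0,0,0,10]
    - [0.2,0,1.5,0,0,0,10]
    - [0.2,0,1.5,0,0,0,10]
    - [0,0,0,0,0,0,10]

```text
time: 31.9
tool_pos: [0.5578, -0.2031, 0.1889]
ee_rot: [-180.0, -25.0, 30.0]
wrist_force: [0.6, -0.3, -2.2]
finger_gap: 0.0317
finger_force: 60.1
```

```bash
python3 st.py
```

```text
31.9 TCPhook mm [ -3.49   0.12 101.18] origin z 67.28449783471939 F hook [-0.94 -0.56 -1.98] M tool [-0.03 -0.63 -0.03] gap 0.0316537261680298 tilt err [ 0.    0.01 -0.01]
```

Request:
send_rows:
  steps:
    - [0.8,-0.3,1,0,0,0,10]
    - [0.5,-0.2,1.5,0,0,0,10]
    - [0.25,0,1.5,0,0,0,10]
    - [0.25,0,1.5,0,0,0,10]
    - [0.25,0,1.5,0,0,0,10]
    - [0,0,0,0,0,0,10]
    - [0,0,0,0,0,0,10]
    - [0,0,0,0,0,0,10]
    - [0,0,0,0,0,0,10]
    - [0,0,0,0,0,0,10]

```text
time: 33.15
tool_pos: [0.5617, -0.2004, 0.1835]
ee_rot: [180.0, -25.0, 30.0]
wrist_force: [0.4, -0.4, -2.7]
finger_gap: 0.0316
finger_force: 60.1
```

```bash
python3 st.py
```

```text
33.15 TCPhook mm [-2.68  0.56 94.03] origin z 60.12776324109738 F hook [-1.42 -0.51 -2.26] M tool [-0.02 -0.65  0.  ] gap 0.0315532133878743 tilt err [ 0.01  0.   -0.01]
```

Request:
send_rows:
  steps:
    - [0.8,0,3.2,0,0,0,10]
    - [0.9,0,3.3,0,0,0,10]
    - [0.9,0,3.3,0,0,0,10]
    - [0.9,0,3.3,0,0,0,10]
    - [0.9,0,3.3,0,0,0,10]
    - [0.9,0,3.3,0,0,0,10]
    - [0.9,0,3,0,0,0,10]
    - [0,0,0,0,0,0,10]
    - [0,0,0,0,0,0,10]
    - [0,0,0,0,0,0,10]

```text
time: 34.4
tool_pos: [0.5749, -0.1929, 0.1656]
ee_rot: [180.0, -25.0, 30.0]
wrist_force: [0.0, -0.1, -2.0]
finger_gap: 0.0317
finger_force: 60.1
```

```bash
python3 st.py
```

```text
34.4 TCPhook mm [-0.53  0.5  70.68] origin z 36.7834548297896 F hook [-1.21 -0.13 -1.64] M tool [ 0.03 -0.7   0.01] gap 0.031711189213596905 tilt err [ 0.02  0.   -0.01]
```

Request:
send_rows:
  steps:
    - [0.5,0,1.4,0,0,0,10]
    - [0.5,0,1.4,0,0,0,10]
    - [0.4,0,1.4,0,0,0,10]
    - [0.4,0,1.4,0,0,0,10]
    - [0.3,0,1.4,0,0,0,10]
    - [0,0,0,0,0,0,10]
    - [0,0,0,0,0,0,10]
    - [0,0,0,0,0,0,10]
    - [0,0,0,0,0,0,10]
    - [0,0,0,0,0,0,10]

```text
time: 35.65
tool_pos: [0.579, -0.1903, 0.1599]
ee_rot: [-180.0, -25.0, 30.0]
wrist_force: [-0.5, -0.4, -4.6]
finger_gap: 0.0316
finger_force: 59.9
```

```bash
python3 st.py
```

```text
35.65 TCPhook mm [ 0.18  0.62 63.28] origin z 29.38197474188388 F hook [-3.14 -0.08 -3.42] M tool [-0.11 -1.07 -0.05] gap 0.03163956978895464 tilt err [ 0.    0.02 -0.01]
```

Request:
send_rows:
  steps:
    - [-0.3,0,1,0,0,0,10]
    - [0.1,0,1,0,0,0,10]
    - [0.2,0,1,0,0,0,10]
    - [0.2,0,1,0,0,0,10]
    - [0.2,0,1,0,0,0,10]
    - [0,0,0,0,0,0,10]
    - [0,0,0,0,0,0,10]
    - [0,0,0,0,0,0,10]
    - [0,0,0,0,0,0,10]
    - [0,0,0,0,0,0,10]

```text
time: 36.9
tool_pos: [0.5805, -0.1895, 0.1572]
ee_rot: [180.0, -25.0, 30.0]
wrist_force: [-9.8, -0.0, 12.4]
finger_gap: 0.0315
finger_force: 61.7
```

```bash
python3 st.py
```

```text
36.9 TCPhook mm [ 0.01  0.63 60.  ] origin z 26.100290392415197 F hook [ 0.1   4.88 15.02] M tool [ 0.71 -1.15 -0.03] gap 0.031525529086019195 tilt err [ 0.03 -0.04 -0.02]
```

Contact at 26.1 against an expected home of 26.4, so it is home. Release and back off.

Request:
send_rows:
  steps:
    - [0.1,0,1,0,0,0,10]
    - [-0.3,0,-2,0,0,0,10]
    - [0,0,0,0,0,0,100]
    - [0,0,0,0,0,0,100]
    - [0,0,0,0,0,0,100]
    - [0,0,0,0,0,0,100]
    - [0,0,0,0,0,0,100]
    - [-6,0,-34,0,0,0,100]
    - [-8,0,-45,0,0,0,100]
    - [-4,0,-23,0,0,0,100]

```text
time: 38.15
tool_pos: [0.5287, -0.2205, 0.2431]
ee_rot: [179.9, -25.0, 30.0]
wrist_force: [1.5, -0.1, 0.2]
finger_gap: 0.0851
finger_force: 0.0
```

```bash
python3 seat.py s2 medium .029 .017 .024
python3 - <<'E'
from h import *
np.set_printoptions(precision=1,suppress=True)
s,p,r=pose();m=manip.camera_model('wrist');Hh,_=hook();th=np.linspace(0,6.283,240)
for dx in(-.006,-.004,-.002,0):
    a=[proj(m,S0+np.c_[rr*np.cos(th)+dx*z/.078,rr*np.sin(th),0*th+z]@Hh.T) for z,rr in((.078,.0045),(.07,.008))]
    print(dx,a[0].min(0),a[0].max(0),a[1].min(0),a[1].max(0))
im=cv2.imread('pics/s2.png');h=cv2.cvtColor(im,cv2.COLOR_BGR2HSV).astype(int);w=(h[...,1]<50)&(h[...,2]>140)
c=int(a[0][:,0].mean());b=int(a[0][:,1].max())
for y in range(b-16,b+14,2):print(y,''.join('#' if w[y,i] else '.' for i in range(c-25,c+26)),c-25)
P=np.array([.5625,.2081,.12]);plan(P,R.from_euler('xyz',[180,5,30],degrees=True),10)
E
```

```text
38.15 [ 0.529 -0.22   0.243] [179.862 -25.015  29.956] 0.0851081207587936
predicted bbox [284.677 130.964] [354.202 199.97 ]
-0.006 [311.3 192.5] [323.5 203.3] [306.8 182.6] [328.  201.6]
-0.004 [311.2 190. ] [323.6 201. ] [306.8 180.4] [328.1 199.5]
-0.002 [311.2 187.5] [323.6 198.6] [306.7 178.2] [328.1 197.4]
0 [311.1 185. ] [323.6 196.1] [306.7 176. ] [328.1 195.3]
180 #......########...####################.#########.## 292
182 ###....########...####################..########### 292
184 #.....#########...#####################.########### 292
186 ##.....########..#####################..########### 292
188 ####...#######...################################## 292
190 .###....######...################################## 292
192 ...#.....######..################################## 292
194 .....#.....####..################################## 292
196 .......##....##....###############################. 292
198 ...............##....#########################..... 292
200 ......................####################......... 292
202 ......................#############................ 292
204 ................................................... 292
206 ................................................... 292
208 ................................................... 292
10 rows [ 21.7 -35.6  17.2] [ 0.  -0.1 -0. ]Traceback (most recent call last):
  File "seat.py", line 13, in <module>
    cs=cv2.findContours(k,cv2.RETR_EXTERNAL,cv2.CHAIN_APPROX_NONE)[0];c=max([c for c in cs if cv2.pointPolygonTest(cv2.convexHull(c),tuple(map(float,pr.mean(0))),False)>=0],key=cv2.contourArea)
                                                                        ~~~^^^^^^^^^^^^^^^^^^^^^^^^^^^^^^^^^^^^^^^^^^^^^^^^^^^^^^^^^^^^^^^^^^^^^^^^^^^^^^^^^^^^^^^^^^^^^^^^^^^^^^^^^^^^^^^^^^^^^^
ValueError: max() iterable argument is empty
```

Run:
```python
from h import *
im=cv2.imread('pics/s2.png');h=cv2.cvtColor(im,cv2.COLOR_BGR2HSV).astype(int)
k=(h[...,0]>14)&(h[...,0]<38)&(h[...,1]>50)&(h[...,2]>60);k[:115]=0;k[215:]=0;k[:,:275]=0;k[:,365:]=0
ys,xs=np.where(k);print('yellow bbox',xs.min(),xs.max(),ys.min(),ys.max(),k.sum())
for y in range(122,200,6):print(y,np.where(k[y])[0][[0,-1]] if k[y].any() else '')
plan(np.array([.562,.207,.11]),R.from_euler('xyz',[180,10,30],degrees=True),10)
```

```text
yellow bbox 275 349 115 204 744
122 [275 278]
128 [281 281]
134 [275 275]
140 [306 334]
146 [296 342]
152 [292 347]
158 [289 327]
164 [303 335]
170 [300 338]
176 [286 339]
182 [287 331]
188 [296 308]
194 [295 344]
10 rows [ 22.2 -35.5  17.4] [ 0.0005 -0.0612 -0.0003]
```

Request:
send_rows:
  steps:
    - [22.2,-35.5,17.4,0.0005,-0.0612,-0.0003,100]
    - [22.2,-35.5,17.4,0.0005,-0.0612,-0.0003,100]
    - [22.2,-35.5,17.4,0.0005,-0.0612,-0.0003,100]
    - [22.2,-35.5,17.4,0.0005,-0.0612,-0.0003,100]
    - [22.2,-35.5,17.4,0.0005,-0.0612,-0.0003,100]
    - [22.2,-35.5,17.4,0.0005,-0.0612,-0.0003,100]
    - [22.2,-35.5,17.4,0.0005,-0.0612,-0.0003,100]
    - [22.2,-35.5,17.4,0.0005,-0.0612,-0.0003,100]
    - [22.2,-35.5,17.4,0.0005,-0.0612,-0.0003,100]
    - [22.2,-35.5,17.4,0.0005,-0.0612,-0.0003,100]

```text
time: 39.45
tool_pos: [0.5612, 0.2126, 0.1065]
ee_rot: [-179.7, 10.2, 30.3]
wrist_force: [0.1, 0.4, -0.7]
finger_gap: 0.0853
finger_force: 0.0
```

```bash
python3 - <<'E'
from h import *
s,p,r=pose();print(s['time'],p,s['ee_rot'],s['qpos'])
plan(np.array([.562,.207,.09]),R.from_euler('xyz',[180,10,30],degrees=True),4)
E
python3 fit.py small .025 .562 .207
```

```text
39.45 [0.56120242 0.21258354 0.10645367] [-179.72425371   10.17936918   30.32157745] [-38.43530029  49.28055796  25.75196038  92.66941454 -21.96680682
  53.6988034  -63.89181205]
4 rows [0.2 1.3 4.1] [-0.001   0.0008  0.0014]
39.45 [0.56120242 0.21258354 0.10645367] obs [294. 361. 155.] bottom 214 centre [0.56022791 0.20632294] res px [-0.33714441  0.33674193  0.03717757]
```

```bash
python3 - <<'E'
from h import *
plan(np.array([.5602,.2064,.0335]),R.from_euler('xyz',[180,10,30],degrees=True),4)
E
python3 fit.py small .025 .562 .207
```

```text
4 rows [ 1.3  3.5 17.3] [-0.0022  0.0012  0.0038]
39.5 [0.55954728 0.22160835 0.1024477 ] obs [307. 374. 161.] bottom 220 centre [0.56029313 0.20599888] res px [-0.67125858  0.6689975   0.07587249]
```

Request:
send_rows:
  steps:
    - [1.3,3.5,12,-0.0022,0.0012,0.0038,100]
    - [1.3,3.5,12,-0.0022,0.0012,0.0038,100]
    - [1.3,3.5,12,-0.0022,0.0012,0.0038,100]
    - [1.3,3.5,12,-0.0022,0.0012,0.0038,100]
    - [0,0,0,0,0,0,100]
    - [0,0,0,0,0,0,100]
    - [0,0,0,0,0,0,100]
    - [0,0,0,0,0,0,100]
    - [0,0,0,0,0,0,100]
    - [0,0,0,0,0,0,100]

```text
time: 40.8
tool_pos: [0.5657, 0.1966, 0.0597]
ee_rot: [179.6, 9.8, 29.4]
wrist_force: [-0.8, -0.3, -1.0]
finger_gap: 0.0854
finger_force: 0.0
```

```bash
python3 fit.py small .025 .5602 .206
python3 - <<'E'
from h import *
plan(np.array([.5602,.2061,.0335]),R.from_euler('xyz',[180,10,30],degrees=True),3)
E
```

```text
40.8 [0.56574384 0.19659553 0.05974711] obs [261. 342. 177.] bottom 255 centre [0.5600225  0.20586605] res px [-1.18392691  1.18798095  0.16702253]
3 rows [ 1.5 -3.7  8.6] [ 0.0017 -0.0012 -0.0037]
```

Consistent (0.560, 0.206). Descend and close.

Request:
send_rows:
  steps:
    - [1.5,-3.7,8.6,0.0017,-0.0012,-0.0037,100]
    - [1.5,-3.7,8.6,0.0017,-0.0012,-0.0037,100]
    - [1.5,-3.7,8.6,0.0017,-0.0012,-0.0037,100]
    - [0,0,0,0,0,0,100]
    - [0,0,0,0,0,0,5]
    - [0,0,0,0,0,0,5]
    - [0,0,0,0,0,0,5]
    - [0,0,0,0,0,0,5]
    - [0,0,0,0,0,0,5]
    - [0,0,0,0,0,0,5]

```text
time: 42.1
tool_pos: [0.5606, 0.2061, 0.034]
ee_rot: [-180.0, 10.0, 30.0]
wrist_force: [-0.2, -0.0, 5.2]
finger_gap: 0.0239
finger_force: 58.8
```

Run:
```python
from h import *
s,p,r=pose();print(s['time'],p,s['ee_rot'],s['finger_gap'],s['finger_force'],s['wrist_force'])
L=p+np.array([0,0,.12]);plan(L,r,3)
q,Rt=tgt(-.003,.001,.105);print(q);plan(q,Rt,11,(L,r))
```

```text
42.1 [0.56057671 0.20610536 0.03404703] [-179.99575027    9.97125164   29.99884172] 0.023856272419955787 58.760308139026165 [-0.18701178 -0.01761484  5.17695397]
3 rows [ -6.9  -0.  -39.4] [ 0. -0. -0.]
[ 0.53897236 -0.21299953  0.22005663]
11 rows [-20.3  32.   -8.2] [-0.      0.0555 -0.    ]
```

Request:
send_rows:
  steps:
    - [-3,0,-18,0,0,0,5]
    - [-8,0,-45,0,0,0,5]
    - [-9.5,0,-55,0,0,0,5]
    - [-20.3,32,-8.2,0,0.0555,0,5]
    - [-20.3,32,-8.2,0,0.0555,0,5]
    - [-20.3,32,-8.2,0,0.0555,0,5]
    - [-20.3,32,-8.2,0,0.0555,0,5]
    - [-20.3,32,-8.2,0,0.0555,0,5]
    - [-20.3,32,-8.2,0,0.0555,0,5]
    - [-20.3,32,-8.2,0,0.0555,0,5]

```text
time: 43.35
tool_pos: [0.5504, -0.0594, 0.2125]
ee_rot: [179.9, -12.4, 30.0]
wrist_force: [0.5, -0.3, -1.6]
finger_gap: 0.0236
finger_force: 59.1
```

Run:
```python
from h import *
s,p,r=pose();print(s['time'],p,s['ee_rot'],s['finger_gap'],s['wrist_force'])
q,Rt=tgt(-.003,.001,.105);plan(q,Rt,5)
```

```text
43.35 [ 0.55040025 -0.05944743  0.21245378] [179.94619755 -12.38799737  30.02213571] 0.023633078596037423 [ 0.47829044 -0.25024926 -1.59538266]
5 rows [-16.1  25.5  -6.6] [0.0002 0.044  0.0001]
```

Request:
send_rows:
  steps:
    - [-16.1,25.5,-6.6,0,0.044,0,5]
    - [-16.1,25.5,-6.6,0,0.044,0,5]
    - [-16.1,25.5,-6.6,0,0.044,0,5]
    - [-16.1,25.5,-6.6,0,0.044,0,5]
    - [-16.1,25.5,-6.6,0,0.044,0,5]
    - [0,0,0,0,0,0,5]
    - [0,0,0,0,0,0,5]
    - [0,0,0,0,0,0,5]
    - [0,0,0,0,0,0,5]
    - [0,0,0,0,0,0,5]

```text
time: 44.6
tool_pos: [0.5398, -0.211, 0.219]
ee_rot: [-180.0, -24.9, 30.1]
wrist_force: [0.5, 0.4, -1.8]
finger_gap: 0.0237
finger_force: 59.1
```

```bash
python3 st.py; python3 rel.py r2 small .025 | grep -v '#'
```

```text
44.6 TCPhook mm [ -2.2    2.32 137.05] origin z 103.15330634137877 F hook [-0.48  0.14 -1.82] M tool [-0.   -0.57  0.  ] gap 0.023728480792603122 tilt err [-0.04  0.14  0.07]
flange seen L,R,top 274 369 197 pred 272.58341943980855 367.42462568827807 194.88780986553357 px per mm x,y [-0.  -1.5] [-1.8  0. ]
tip pred [323.8 213.8] hubtop pred [323.4 178.7]
206 ooooooooooooooooooooooooooooooooooooooooooooooooooooooo.. 295
210 ooooooooooooooooooo.......o........oooooooooooooooooooooo 295
214 oooooo.oooooooooooooooooooooooooooooooooooooo....oooooooo 295
218 ooooooooooooooooooooooooooooooooooooooooooooooooooooooo.. 295
```

Run:
```python
from h import *
q,Rt=tgt(-.0034,.0003,.073);plan(q,Rt,6)
```

```text
6 rows [0.7 0.3 5. ] [-0.0001  0.0004  0.0002]
```

Request:
send_rows:
  steps:
    - [0.7,0.3,5,0,0.0004,0,5]
    - [0.7,0.3,5,0,0.0004,0,5]
    - [0.7,0.3,5,0,0.0004,0,5]
    - [0.7,0.3,5,0,0.0004,0,5]
    - [0.7,0.3,5,0,0.0004,0,5]
    - [0.7,0.3,5,0,0.0004,0,5]
    - [0.35,0,2,0,0,0,5]
    - [0.35,0,2,0,0,0,5]
    - [0.2,0,1,0,0,0,5]
    - [0,0,0,0,0,0,5]

```text
time: 45.9
tool_pos: [0.5572, -0.2037, 0.1894]
ee_rot: [180.0, -25.0, 30.0]
wrist_force: [0.4, 0.1, -0.4]
finger_gap: 0.0237
finger_force: 59.2
```

```bash
python3 st.py
```

```text
45.9 TCPhook mm [ -3.83  -0.06 102.03] origin z 68.13025071859451 F hook [ 0.1  -0.16 -0.59] M tool [-0.   -0.6   0.01] gap 0.023703726782845363 tilt err [-0. -0.  0.]
```

Request:
send_rows:
  steps:
    - [0.3,-0.1,1.5,0,0,0,5]
    - [0.3,-0.1,1.5,0,0,0,5]
    - [0.25,0,1.5,0,0,0,5]
    - [0.25,0,1.5,0,0,0,5]
    - [0.25,0,1.5,0,0,0,5]
    - [0,0,0,0,0,0,5]
    - [0,0,0,0,0,0,5]
    - [0,0,0,0,0,0,5]
    - [0,0,0,0,0,0,5]
    - [0,0,0,0,0,0,5]

```text
time: 47.15
tool_pos: [0.5609, -0.2013, 0.1831]
ee_rot: [-180.0, -25.0, 30.0]
wrist_force: [0.3, 0.6, -0.9]
finger_gap: 0.0239
finger_force: 59.2
```

```bash
python3 st.py
```

```text
47.15 TCPhook mm [-3.83  0.16 94.41] origin z 60.510317210927276 F hook [-0.1   0.34 -1.07] M tool [ 0.06 -0.51 -0.  ] gap 0.023924175414023457 tilt err [-0.  0.  0.]
```

Request:
send_rows:
  steps:
    - [0.8,-0.2,1,0,0,0,5]
    - [0.8,-0.2,1,0,0,0,5]
    - [0.5,0,1.4,0,0,0,5]
    - [0.4,0,1.4,0,0,0,5]
    - [0.3,0,1.4,0,0,0,5]
    - [0,0,0,0,0,0,5]
    - [0,0,0,0,0,0,5]
    - [0,0,0,0,0,0,5]
    - [0,0,0,0,0,0,5]
    - [0,0,0,0,0,0,5]

```text
time: 48.4
tool_pos: [0.5652, -0.1984, 0.1787]
ee_rot: [-180.0, -25.0, 30.0]
wrist_force: [-0.2, -0.4, -0.4]
finger_gap: 0.0235
finger_force: 59.2
```

```bash
python3 st.py
```

```text
48.4 TCPhook mm [-2.15  0.55 87.83] origin z 53.926965441822894 F hook [-0.54 -0.27 -0.14] M tool [-0.03 -0.55  0.01] gap 0.02350454232115725 tilt err [-0.  0. -0.]
```

Request:
send_rows:
  steps:
    - [0.3,0,1,0,0,0,5]
    - [0.3,0,1,0,0,0,5]
    - [0.2,0,1,0,0,0,5]
    - [0.2,0,1,0,0,0,5]
    - [0.2,0,1,0,0,0,5]
    - [0.2,0,1,0,0,0,5]
    - [0,0,0,0,0,0,5]
    - [0,0,0,0,0,0,5]
    - [0,0,0,0,0,0,5]
    - [0,0,0,0,0,0,5]

```text
time: 49.65
tool_pos: [0.5674, -0.1973, 0.1754]
ee_rot: [180.0, -25.0, 30.0]
wrist_force: [-11.2, -0.7, 15.0]
finger_gap: 0.0234
finger_force: 61.1
```

```bash
python3 st.py
```

```text
49.65 TCPhook mm [-2.01  0.36 83.72] origin z 49.82185066854364 F hook [ 0.37  4.98 17.99] M tool [ 0.87 -0.99 -0.06] gap 0.023405690547970887 tilt err [ 0.04 -0.02 -0.04]
```

Contact at 49.8, exactly 23.7 mm above the medium, so the small collar is home. Release and retreat.

Request:
send_rows:
  steps:
    - [0.1,0,1,0,0,0,5]
    - [-0.4,0,-2.5,0,0,0,5]
    - [0,0,0,0,0,0,100]
    - [0,0,0,0,0,0,100]
    - [0,0,0,0,0,0,100]
    - [0,0,0,0,0,0,100]
    - [0,0,0,0,0,0,100]
    - [-6,0,-34,0,0,0,100]
    - [-7,0,-40,0,0,0,100]
    - [0,0,0,0,0,0,100]

```text
time: 50.9
tool_pos: [0.5304, -0.2208, 0.239]
ee_rot: [179.7, -25.1, 30.0]
wrist_force: [0.4, 0.4, 0.3]
finger_gap: 0.0855
finger_force: 0.0
```

Run:
```python
from h import *
from look_mask import mask
np.set_printoptions(precision=1,suppress=True)
s,p,r=pose();m=manip.camera_model('wrist');im=manip.capture('wrist')[:,:,::-1].copy();cv2.imwrite('pics/end.png',im)
print(s['time'],s['finger_gap'],s['finger_force'],s['wrist_force'],p)
Hh,_=hook();th=np.linspace(0,6.283,240)
k=mask(im,'small')
for x in(0,-.002,-.004):
  C=np.vstack([proj(m,S0+np.c_[rr*np.cos(th)+x,rr*np.sin(th),0*th+z]@Hh.T) for rr,z in((.025,.048),(.025,.061),(.013,.081))]);print(x,'pred',C.min(0),C.max(0))
cs=cv2.findContours(k,0,1)[0];c=min([c for c in cs if cv2.contourArea(c)>300],key=lambda c:np.linalg.norm(c.reshape(-1,2).mean(0)-C.mean(0)))
q=c.reshape(-1,2);print('seen',q.min(0),q.max(0)+1,'width rows')
# scene check: seen red/yellow on the hook
ms=manip.camera_model('scene');sc=manip.capture('scene')[:,:,::-1].copy();cv2.imwrite('pics/end_s.png',sc)
for kind,z in(('small',.06),('medium',.036)):
    kk=mask(sc,kind);e=proj(ms,S0+Hh@[0,0,z])[0];x,y=e.astype(int);b=kk[y-25:y+25,x-25:x+25];ys,xs=np.where(b)
    print(kind,'expected',e,'mean seen',xs.mean()+x-25,ys.mean()+y-25,b.sum())
```

```text
50.9 0.08552901265363189 0.0 [0.4 0.4 0.3] [ 0.5 -0.2  0.2]
0 pred [284.2 145. ] [350.7 211.1]
-0.002 pred [284.3 147.5] [350.6 213.3]
-0.004 pred [284.5 150. ] [350.5 215.6]
seen [286 172] [351 217] width rows
small expected [367.5 146.5] mean seen 366.875 145.58796296296296 216
medium expected [362.6 151.3] mean seen 350.47386759581883 151.404181184669 287
```

```bash
python3 -c "
from bench import manip
print(manip.hand_in())"
```

```text
the job is handed in; nothing more can be done
None
```

All three collars are on the pin in order (large, medium, small), each pushed until it bottomed about 24 mm above the one before, then released. I handed the job in at about 51 s of the 72 s; the hand-in returned no verdict.

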